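# Put the loop tools away in the latched tool cage

### The arm

A 6-joint arm with a two-finger parallel gripper is mounted at the origin on a cart in front of the work surface, level with it; the furniture and walls round the work are solid. World frame = base frame: x ahead of the robot, y to its left, z up, the work surface at z = 0. Lengths are in m, angles in rad, forces in N, time in s.
With the tool pointing down it reaches from about 0.35 to 0.85 m from the base axis. Payload 8.1 kg.
Tool frame: the origin (TCP) lies at the very end of the fingers, on their centre line; the grasp point (between the pads) lies 19 mm behind it; z points along the fingers, y is the direction in which the jaws open and shut (so a half turn about z gives the same grasp; the last joint's range is limited). The gripper opens to 85 mm and grips with 20 to 120 N. Pads are 22 mm wide; open, the fingers measure 114 mm over their backs; the gripper's body (76 mm by 85 mm) begins 54 mm behind the grasp point. The pads swing forward as they close: fully open they stand 13 mm farther back than shut.
Start: joints at [1.157, 0.13, 1.488, -0, 1.523, -0.085], TCP at [0.194, 0.568, 0.231] pointing down, gripper open.
Joint ranges: [-2.96, 2.96], [-0.89, 2.26], [0.02, 2.5], [-1.34, 4.48], [0, 2.73], [-2.66, 2.66]. Speed limits (rad/s): [2.39, 2.39, 2.79, 3.14, 3.14, 3.14].

### API

Orientations are given as [roll, pitch, yaw] about the fixed x, y, z axes, in that order (R = Rz(yaw) Ry(pitch) Rx(roll)).
In Python, from cell import robot gives the robot as it stands. The module is installed in compiled form; this text tells all that it offers.
- The arm moves only by the shell command python3 -m handwheel 'ROWS' [FORCE]. ROWS is JSON, a list that holds one entry, the list of rows, each a list of 7 numbers: the opening, from -1 (shut) to 1 (fully open), so that 0 is half open, then the shift along the tool's x, y, z in m, then the turn, a rotation vector about the tool's x, y, z in degrees. A call has 1 to 5 rows; each row shifts and turns the commanded pose from where the row before left it, along the tool's axes as they then stand; what a row does not reach is not made up. A row lasts 1/8 s, in which the tool goes at most 62.5 mm and 10.7 degrees, less where a joint would pass 70% of its speed; a pose out of reach is approached as far as the arm can. A call with a gripper value outside its range is refused whole. The fingers move at their own pace and stop on an object; FORCE is the grip in N (left out, the last holds). Time passes only in rows, so rows that do not move let the fingers close. It gives the time, the measured TCP pose, the force and the opening at its end, in the units of the state.
- robot.get_state(): the state, without advancing time (a new reading comes with each control period).
- robot.grab_frame(name): name is "scene" or "top"; returns the picture (420x560x3 uint8, blue, green, red); there is no depth.
- robot.camera_params(name): a dict with "fx", "fy", "cx", "cy" (pixels), "k1" (the pictures are not rectified: a ray, as slopes to the right and down, at radius r is drawn at 1 + k1 r^2 times it, then the intrinsics apply), "view" (4x4, takes a point from world to camera coordinates). Camera axes: x right, y up, looking along -z (the intrinsics and any distortion apply to the point x, -y, -z); pixel columns grow to the right and rows downward; lengths in m; the calibration is good to about 2 mm. A picture is of the moment at which its call begins. camera_params takes no time and is no camera call.
- robot.job_done(): hands the job in, once; it reports no verdict.
The state is a dict: "clock": time; "joints": joint angles; "dq": joint speeds; "tau": joint torques, N m; "tool_pos": TCP position; "tcp_rot": TCP orientation; "contact_force": force on the tool from outside, world axes, zero at the start; "torque": the same for the moment, N m; "opening": finger opening in m.
Only numpy, scipy, OpenCV 4.12 (cv2) and the standard library are available. Lean on these libraries where they do the work, as an engineer would, in place of code of your own. Each camera call takes 0.05 s, during which the arm holds its last target. There are 200 camera calls.

### The job

Put away every loop tool that lies on the table: lift the drop bar of the tool cage and swing its gate wide open, pull the tray fully out, and stand each loop tool in the tray's wells with the handle down and the loop up. Then push the tray fully home, and only after that swing the gate shut so that the bar drops back behind its catch. Leave the other things on the table where they are.

Things in the scene. Friction and masses are not known exactly. Their poses are not given: they have to be found in the camera images.
- tool_cage: Fixed wooden tool cage, 250 wide, 125 deep, slatted roof from 248 to 260 mm above the table. Origin: middle of its front opening, at table height; +x into the cage, +y to the hinge side (left), z up. Cheeks at y = +-118 mm, x 0 to 120. A low gate (70 to 135 mm up, 14 thick) shuts the front. On the right cheek (y -122 mm) is the catch: a lip 16 mm above the bar's underside, a 45 degree ramp outside it.
- gate (a joint): Gate angle, rad: 0 shut, grows as the free right end (214 mm from the hinge) swings out toward the robot, limit 1.75; stays where it is left (friction about 0.06 N m). The gate blocks the tray, and the pulled-out tray blocks the gate, below about 1.5 rad.
- gate_hinge (a point): Point on the gate's vertical hinge axis, 115 mm above the table, fixed on the cage. Shut, the gate runs from here along the cage's -y; the axis lies in its mid-plane.
- drop_bar (a joint): Latch bar angle, rad: 0 level, grows as the free end lifts, limit 0.6; falls by its weight (90 g). Flat steel bar on the gate's outer face, 115 mm above the table, pivot 42 mm from the gate's hinge, its end in the catch. Lifted to 0.13 rad or more (knob 15 mm up) it clears the lip. Pushing the gate shut makes the ramp lift it (a few N) and it drops behind the lip; it may also be held up and let down.
- latch_knob (a point): Centre of the black ball knob (28 mm diameter, 10 mm stem) on the drop bar: 160 mm from the hinge axis along the gate, 62 mm out from the gate's mid-plane on the outer side (toward the robot when shut, to the left when open), 115 mm above the table with the bar level. Grip it from above; the gate can be pulled by it.
- tray (a joint): How far the tray is pulled out, m: 0 fully home, limit 0.150; slides along the cage's -x, friction about 2 N.
- tray_tab (a point): Middle of the upright wooden pull tab on the tray's front, 45 mm above the table: 16 mm thick along the cage's y, 30 mm along its x, top 17 mm above this point. With the tray home it stands 57 mm in front of the cage's front, clear under the gate's swing; it moves with the tray.
- well_0 (a point): Centre of the mouth of the left (hinge side) well in the tray's wooden block: square, 43 x 43 mm, 65 mm deep, mouth 101 mm above the table, axes as the cage's. Block 64 x 178 mm, wells 56 mm apart, walls 13 mm. It moves with the tray: home, 50 mm behind the cage's front, under the roof; fully out, 100 mm in front of it.
- well_1 (a point): Centre of the mouth of the middle well in the tray's wooden block: square, 43 x 43 mm, 65 mm deep, mouth 101 mm above the table, axes as the cage's. Block 64 x 178 mm, wells 56 mm apart, walls 13 mm. It moves with the tray: home, 50 mm behind the cage's front, under the roof; fully out, 100 mm in front of it.
- well_2 (a point): Centre of the mouth of the right (latch side) well in the tray's wooden block: square, 43 x 43 mm, 65 mm deep, mouth 101 mm above the table, axes as the cage's. Block 64 x 178 mm, wells 56 mm apart, walls 13 mm. It moves with the tray: home, 50 mm behind the cage's front, under the roof; fully out, 100 mm in front of it.
- loop_a_mid (a point): Middle of a loop (trimming) tool with a ochre-wood handle, 185 mm long, wire loop 31 mm wide; may be absent. +x points to the loop. The handle, 16 mm thick, reaches from 92 mm behind this point to 23 mm ahead of it; beyond it the ferrule and loop are thin. Lies flat, this point 8 mm above the table. About 35 g, centre of mass 35 mm behind this point.
- loop_a: The same tool; origin below its middle, on the underside. Mind the fixed things near the tools: film-wrapped ware up to 180 mm high to their right and beyond (x from 0.46 m, y -0.02 to 0.13 m), a banding wheel to their left (centre x 0.57, y 0.54 m), a film scrap 40 mm high at x 0.53, y -0.12 m.
- loop_b_mid (a point): Middle of a loop (trimming) tool with a brown-wood handle, 178 mm long, wire loop 23 mm wide; may be absent. +x points to the loop. The handle, 16 mm thick, reaches from 89 mm behind this point to 23 mm ahead of it; beyond it the ferrule and loop are thin. Lies flat, this point 8 mm above the table. About 35 g, centre of mass 35 mm behind this point.
- loop_b: The same tool; origin below its middle, on the underside. Mind the fixed things near the tools: film-wrapped ware up to 180 mm high to their right and beyond (x from 0.46 m, y -0.02 to 0.13 m), a banding wheel to their left (centre x 0.57, y 0.54 m), a film scrap 40 mm high at x 0.53, y -0.12 m.
- loop_c_mid (a point): Middle of a loop (trimming) tool with a red-painted handle, 185 mm long, wire loop 41 mm wide; may be absent. +x points to the loop. The handle, 16 mm thick, reaches from 92 mm behind this point to 23 mm ahead of it; beyond it the ferrule and loop are thin. Lies flat, this point 8 mm above the table. About 35 g, centre of mass 35 mm behind this point.
- loop_c: The same tool; origin below its middle, on the underside. Mind the fixed things near the tools: film-wrapped ware up to 180 mm high to their right and beyond (x from 0.46 m, y -0.02 to 0.13 m), a banding wheel to their left (centre x 0.57, y 0.54 m), a film scrap 40 mm high at x 0.53, y -0.12 m.
- needle: Needle tool, 150 mm long, brown handle and bare needle, no loop: bystander.
- stick: Flat wooden modelling stick, 174 x 16 x 9 mm: bystander.
- dish: Small bisque dish, 72 mm across, 24 high: bystander.
- beaker: White plastic beaker, 70 mm across, 78 high: bystander.
- stamp: Wooden stamp, 26 mm across, 60 high, standing: bystander.
- tape: Empty tape core, ring 64 mm across, 24 high: bystander.

How it is judged:
On the way, in this order (a step that is already met when the one before it is completed fails the run):
1. the drop bar is lifted and the gate swung wide open (over 1.45 rad) (value of joint gate above 1.45 rad), for 0.2 s.
2. the tray is pulled out (over 125 mm) (value of joint tray above 0.125 m), for 0.2 s.
3. every loop tool stands in a well, handle down (angle between each of loop_a_mid, loop_b_mid, loop_c_mid's own x axis and vertical below 0.5 rad and z of loop_a_mid in the frame of well_1 between 0.008 and 0.042 m and x of loop_a_mid in the frame of well_1 between -0.05 and 0.05 m and y of loop_a_mid in the frame of well_1 between -0.105 and 0.105 m and z of loop_b_mid in the frame of well_1 between 0.008 and 0.042 m and x of loop_b_mid in the frame of well_1 between -0.05 and 0.05 m and y of loop_b_mid in the frame of well_1 between -0.105 and 0.105 m and z of loop_c_mid in the frame of well_1 between 0.008 and 0.042 m and x of loop_c_mid in the frame of well_1 between -0.05 and 0.05 m and y of loop_c_mid in the frame of well_1 between -0.105 and 0.105 m), for 0.3 s.
4. the tray is fully home (within 12 mm), the gate still open (value of joint tray below 0.012 m and value of joint gate above 0.5 rad), for 0.2 s.
5. the gate is shut and the bar has dropped behind its catch (value of joint each of gate, drop_bar below 0.05 rad), for 0.3 s.
At the end, for the whole second after the job is handed in: Every loop tool present stands at rest in a well, handle down, leaning under 0.5 rad, its middle under 42 mm above the well's mouth; the tray is home within 12 mm; the gate is shut and the bar level behind its catch (both under 0.05 rad) (all of step 3 and all of step 5 and linear speed of each of loop_a, loop_b, loop_c below 0.08 m/s and value of joint tray below 0.012 m); the robot touches nothing.
It fails at once if another thing on the table is shifted by more than 40 mm (distance of any of needle, stick, dish, beaker, stamp, tape from where it was at the start of the episode above 0.04 m).
Of loop_a, loop_b, loop_c only 2 to 3 are there at a start; the rules pass over those that are not, and their reading is None.
At some moment in a run one of loop_a, loop_b, loop_c may be knocked a few centimetres aside while the robot is not near it.
It also fails if it takes over 210 s, if anything falls off the work surface, if the arm or the gripper's body presses on something with over 40 N, if the wrist force passes 120 N, or if a joint passes its speed limit or range.

## Working session

There is one attempt and no reset: what is moved stays moved. The work goes in short steps, Python scripts to look and compute and a shell command to move; the robot and the scene stay as the last step left them, time stands still between calls to the robot, and variables do not carry over. Pictures are saved under pics/ and viewed, about 12 in all and at most 16, crops included, and the job is handed in when it is done.

```bash
mkdir -p pics; python3 - <<'E'
from cell import robot
import cv2, numpy as np
for n in ("scene","top"):
    p=robot.camera_params(n); print(n,{k:(np.round(v,4).tolist() if k=='view' else v) for k,v in p.items()})
    cv2.imwrite(f"pics/{n}0.png",cv2.resize(robot.grab_frame(n),(800,600),interpolation=cv2.INTER_CUBIC))
s=robot.get_state(); print(s)
E
```

```text
scene {'fx': 402.07162807532853, 'fy': 402.07162807532853, 'cx': 279.33735161055336, 'cy': 213.109494185564, 'k1': -0.08884461079309561, 'view': [[0.8435, -0.5369, 0.0143, -0.4461], [0.2296, 0.3846, 0.8941, -0.2047], [-0.4856, -0.7509, 0.4477, -1.3057], [0.0, 0.0, 0.0, 1.0]]}
top {'fx': 381.468622658297, 'fy': 381.468622658297, 'cx': 281.1715993007483, 'cy': 204.3916932247714, 'k1': -0.04487818732782582, 'view': [[-0.0147, -0.9998, 0.0117, -0.0429], [0.9912, -0.013, 0.1319, -0.5476], [-0.1317, 0.0135, 0.9912, -1.2896], [0.0, 0.0, 0.0, 1.0]]}
{'clock': 0.1, 'joints': array([ 1.15661110e+00,  1.31070470e-01,  1.48917397e+00, -2.13911170e-05,
        1.52300125e+00, -8.53966423e-02]), 'dq': array([-5.00551222e-04, -1.55810772e-03, -1.54928128e-03, -1.32301653e-03,
       -1.84196698e-04, -1.64643512e-05]), 'tau': array([ 5.44504855e-04, -5.70946455e+01, -5.01946521e+01, -2.63600814e-04,
        8.02419148e-03, -2.84656693e-05]), 'tool_pos': array([0.19352252, 0.56741121, 0.23035642]), 'tcp_rot': array([-3.13994382e+00, -1.19705012e-04,  2.81280501e+00]), 'contact_force': array([-0.44722813,  0.1757441 ,  0.16590746]), 'torque': array([-0.00718173,  0.01198553, -0.02728853]), 'opening': 0.08525216324305813}
```

View pics/scene0.png

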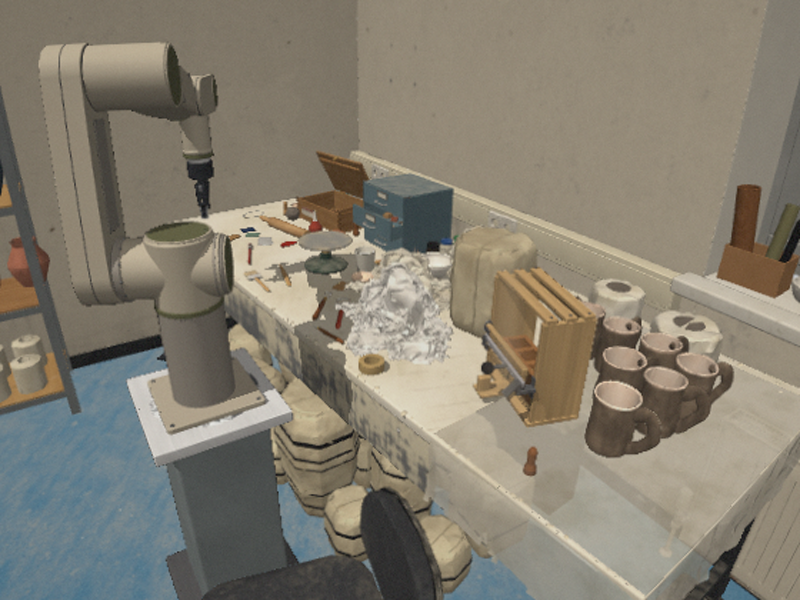

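View pics/top0.png

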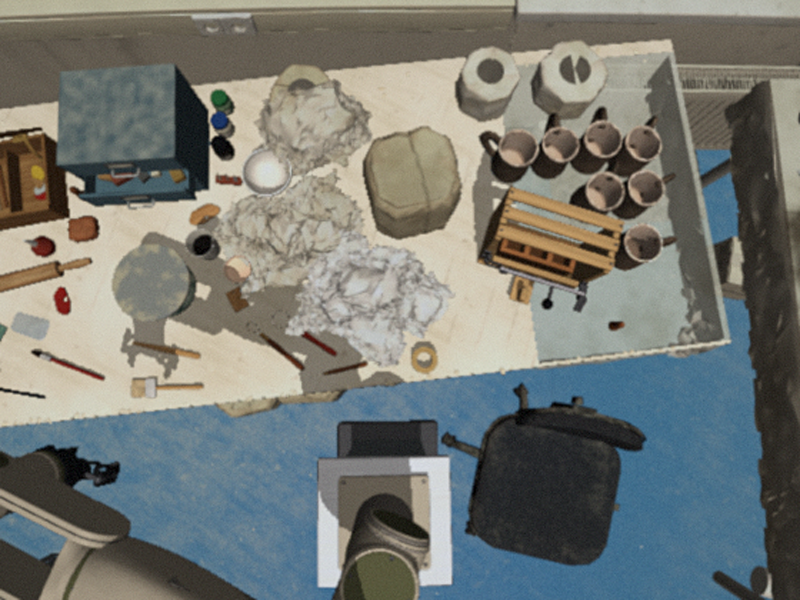

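Scene view: the cage is at (545,340), with the knob at (487,368). Top view: the tools are near (275,345), (320,343) and (345,368), the cage at (555,235), the knob at (547,303) and the tab at (520,290). I'll write helpers and zoom in.

```bash
cat > h.py <<'E'
from cell import robot
import cv2, numpy as np
from scipy.spatial.transform import Rotation as R
def cam(n):
    p=robot.camera_params(n); V=np.array(p['view']); K=np.array([[p['fx'],0,p['cx']],[0,p['fy'],p['cy']],[0,0,1]])
    F=np.diag([1.,-1,-1])  # to opencv axes
    return K,np.array([p['k1'],0,0,0.]),F@V[:3,:3],F@V[:3,3]
def p2w(n,uv,z):
    K,d,Rm,t=cam(n); uv=np.array(uv,float).reshape(-1,1,2)
    q=cv2.undistortPoints(uv,K,d).reshape(-1,2); rays=np.c_[q,np.ones(len(q))]@Rm; c=-Rm.T@t
    return c+rays*((np.broadcast_to(z,len(q))-c[2])/rays[:,2])[:,None]
def w2p(n,X):
    K,d,Rm,t=cam(n); return cv2.projectPoints(np.array(X,float).reshape(-1,1,3),cv2.Rodrigues(Rm)[0],t,K,d)[0].reshape(-1,2)
def crop(n,x0,y0,w,h,s,img=None):
    im=robot.grab_frame(n) if img is None else img
    return cv2.resize(im[y0:y0+h,x0:x0+w],None,fx=s,fy=s,interpolation=cv2.INTER_CUBIC)
def todelta(pos,rpy=None):
    """shift in current tool axes + rotvec (deg) in tool axes to reach pose"""
    s=robot.get_state(); C=R.from_euler('xyz',s['tcp_rot'])
    d=C.inv().apply(np.array(pos)-s['tool_pos'])
    r=np.zeros(3) if rpy is None else (C.inv()*R.from_euler('xyz',rpy)).as_rotvec(degrees=True)
    return np.round(d,4),np.round(r,2)
E
python3 - <<'E'
from h import *
im=robot.grab_frame("top")
a=crop("top",165,215,100,60,8,im)   # tools
b=crop("top",325,125,120,100,5,im)   # cage
cv2.imwrite("pics/a.png",a); cv2.imwrite("pics/b.png",b)
E
```

```text
(no output)
```

View pics/a.png

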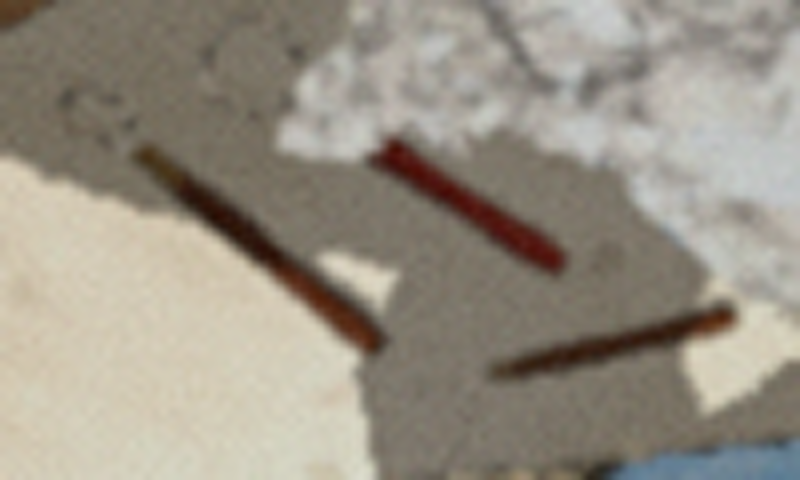

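View pics/b.png

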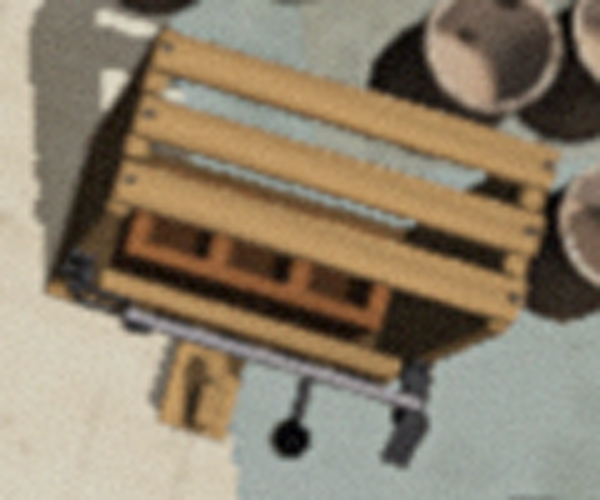

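Crop a: loop_b has its butt at (378,347) and its loop at (75,100). loop_c has its butt at (560,262) and its loop at (245,50). The needle runs (490,372)–(730,315). Crop b: the knob is at (290,437), the tab at (200,370), and the wells at (179,240), (257,262) and (340,288). Next I'll check the scene view of the cage and the wooden thing at left.

```bash
python3 - <<'E'
from h import *
a=crop("scene",325,180,100,120,5)
t=robot.grab_frame("top"); b=crop("top",85,225,60,60,5,t)
c=np.zeros((600,800,3),np.uint8); c[:,:500]=a; c[:300,500:]=b
c[300:,500:]=crop("scene",165,165,60,60,5)
cv2.imwrite("pics/c.png",c)
for n in("scene","top"):
    K,d,Rm,tt=cam(n); print(n,-Rm.T@tt)
f=lambda u,v:(165+u/8,215+v/8)
for nm,B,L in(("b",(378,347),(75,100)),("c",(560,265),(245,55))):
    P=p2w("top",[f(*B),f(*L)],.008)
    print(nm,P[:,:2],np.linalg.norm(P[0]-P[1]))
E
```

```text
scene [-0.21075365 -1.14117946  0.77400052]
top [ 0.37227728 -0.03259354  1.35094962]
b [[0.3640201  0.19224514]
 [0.47351873 0.32677495]] 0.17345956506929158
c [[0.39856204 0.11289656]
 [0.49246335 0.25196254]] 0.16779988430431605
```

View pics/c.png

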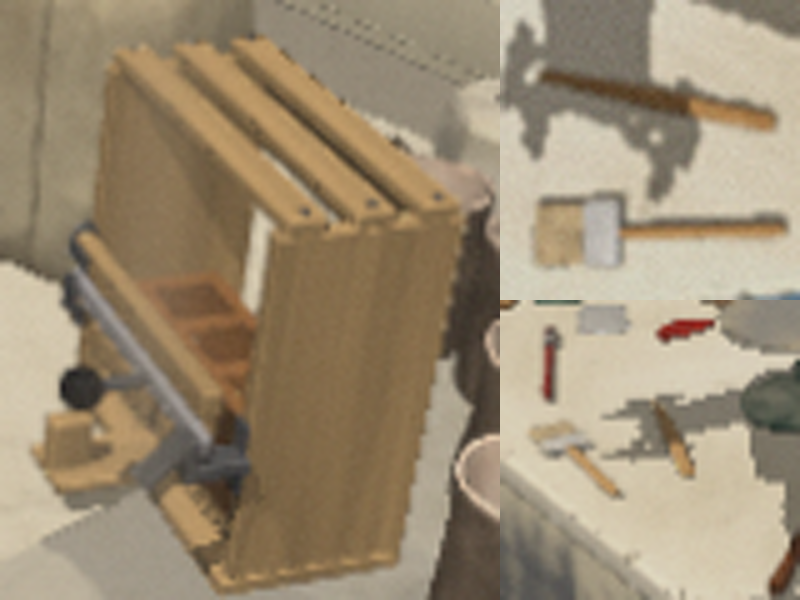

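The top-right crop shows the object at (540,75)–(775,125): it is about 170 mm of solid wood with no loop, so it's the flat stick and the ochre tool is absent. In the scene crop the knob is at (82,388), the tab top at (68,420), and the cage's front-right bottom corner at (220,590). Now I'll fit the cage pose.

```bash
cat > fit.py <<'E'
from h import *
from scipy.optimize import least_squares
ft=lambda u,v:(325+u/5,125+v/5); fs=lambda u,v:(325+u/5,180+v/5)
# name, cam, pix, model(g,h)->cage coords
D=[("well0 fe","top",ft(179,254),lambda g,h:(.0285,.056,.101)),
("well1 fe","top",ft(257,277),lambda g,h:(.0285,0,.101)),
("well2 fe","top",ft(340,301),lambda g,h:(.0285,-.056,.101)),
("knob","top",ft(290,437),lambda g,h:(g-.062,h-.160,.115)),
("knob","scene",fs(82,388),lambda g,h:(g-.062,h-.160,.115)),
("gate end top","top",ft(402,370),lambda g,h:(g,h-.214,.135)),
("cheek L base","top",ft(47,292),lambda g,h:(0,.125,0)),
("cheek R base","scene",fs(222,590),lambda g,h:(0,-.125,0)),
]
def T(p,X):
    c,s=np.cos(p[2]),np.sin(p[2]); return np.array([p[0]+c*X[0]-s*X[1],p[1]+s*X[0]+c*X[1],X[2]])
def res(p): return np.concatenate([w2p(n,T(p,m(p[3],p[4])))[0]-np.array(u) for _,n,u,m in D]+[[ (p[4]-.107)*300,(p[3]+.0)*100]])
if __name__=="__main__":
    s=least_squares(res,[.6,-.3,-.25,0,.107],loss='soft_l1'); p=s.x; print(np.round(p,4),np.degrees(p[2]))
    r=s.fun[:-2].reshape(-1,2)
    for d,e in zip(D,r): print(d[0],d[1],np.round(e,1))
    print("knob",T(p,(p[3]-.062,p[4]-.16,.115)),"hinge",T(p,(p[3],p[4],.115)))
    for y in(.03,.04,.05,.06): print("tab top pix",y,(w2p("top",T(p,(-.057,y,.062)))-[325,125])*5)
    for X in((0,.125,.26),(0,-.125,.26),(.125,-.125,.26)): print("roof",(w2p("top",T(p,X))-[325,125])*5,(w2p("scene",T(p,X))-[325,180])*5)
E
python3 fit.py
```

```text
[ 0.5879 -0.361  -0.3218 -0.0095  0.1116] -18.439951832709696
well0 fe top [-0.4 -0.3]
well1 fe top [-0.   0.1]
well2 fe top [-0.7  0.3]
knob top [0.4 0.2]
knob scene [ 0.1 -0.2]
gate end top top [ 0.6 -0.1]
cheek L base top [-0.5 -0.5]
cheek R base scene [0.  1.7]
knob [ 0.50484115 -0.38430264  0.115     ] hinge [ 0.6142675  -0.25212899  0.115     ]
tab top pix 0.03 [[166.76947328 392.24475829]]
tab top pix 0.04 [[152.81958762 387.84792101]]
tab top pix 0.05 [[138.87030654 383.45195281]]
tab top pix 0.06 [[124.9218572  379.05692411]]
roof [[110.11658755 206.54931583]] [[103.42449172  45.43114546]]
roof [[517.02638832 334.71804217]] [[278.40271221 221.67503782]]
roof [[568.5791389  137.61027991]] [[477.65891369 198.70697876]]
```

The fit is good to about 1 px: cage origin (0.588, −0.361), yaw −18.4°, knob (0.505, −0.384). The current tool yaw already suits the knob, so I'll move over there.

```bash
python3 -m handwheel '[[[0.5,-0.035,-0.045,-0.014,0,0,0],[0.5,-0.035,-0.045,-0.014,0,0,0],[0.5,-0.035,-0.045,-0.014,0,0,0],[0.5,-0.035,-0.045,-0.014,0,0,0],[0.5,-0.035,-0.045,-0.014,0,0,0]]]' 30
python3 -m handwheel '[[[0.5,-0.04,-0.048,0,0,0,0],[0.5,-0.04,-0.048,0,0,0,0],[0.5,-0.04,-0.048,0,0,0,0],[0.5,-0.04,-0.048,0,0,0,0],[0.5,-0.04,-0.048,0,0,0,0]]]'
python3 - <<'E'
from h import *
print(robot.get_state()['joints'].round(2), todelta([.505,-.384,.2],[np.pi,0,2.82]))
E
```

```text
clock: 0.92
tool_pos: [0.2869, 0.2967, 0.3018]
tcp_rot: [3.141, 0.001, 2.813]
contact_force: [1.4, -0.4, 0.6]
opening: 0.0643
clock: 1.55
tool_pos: [0.3988, 0.0046, 0.3017]
tcp_rot: [3.141, 0.001, 2.813]
contact_force: [1.1, 1.1, 0.1]
opening: 0.0642
[-0.12 -0.45  1.88  0.    1.71 -1.36] (array([-0.2259, -0.3335,  0.1018]), array([ 0.03,  0.08, -0.42]))
```

```bash
python3 -m handwheel '[[[0.5,-0.034,-0.048,0,0,0,0],[0.5,-0.034,-0.048,0,0,0,0],[0.5,-0.034,-0.048,0,0,0,0],[0.5,-0.034,-0.048,0,0,0,0],[0.5,-0.034,-0.048,0,0,0,0]]]'
python3 -m handwheel '[[[0.5,-0.028,-0.047,0,0,0,0],[0.5,-0.028,-0.047,0.02,0,0,0],[0.5,0,0,0.04,0,0,0],[0.5,0,0,0.04,0,0,0],[0.5,0,0,0,0,0,0]]]'
python3 - <<'E'
from h import *
print(todelta([.505,-.384,.096],[np.pi,0,2.82]))
c=np.hstack([crop("scene",325,170,80,110,5),crop("top",360,165,80,110,5)])
cv2.imwrite("pics/d.png",c)
E
```

```text
clock: 2.17
tool_pos: [0.4821, -0.2774, 0.3013]
tcp_rot: [3.142, 0.0, 2.812]
contact_force: [1.1, 0.5, 0.4]
opening: 0.0642
clock: 2.8
tool_pos: [0.5024, -0.3807, 0.1966]
tcp_rot: [3.138, -0.008, 2.813]
contact_force: [0.3, -0.3, 0.1]
opening: 0.0642
(array([-0.0043, -0.0026,  0.1006]), array([ 0.19, -0.45, -0.43]))
```

View pics/d.png

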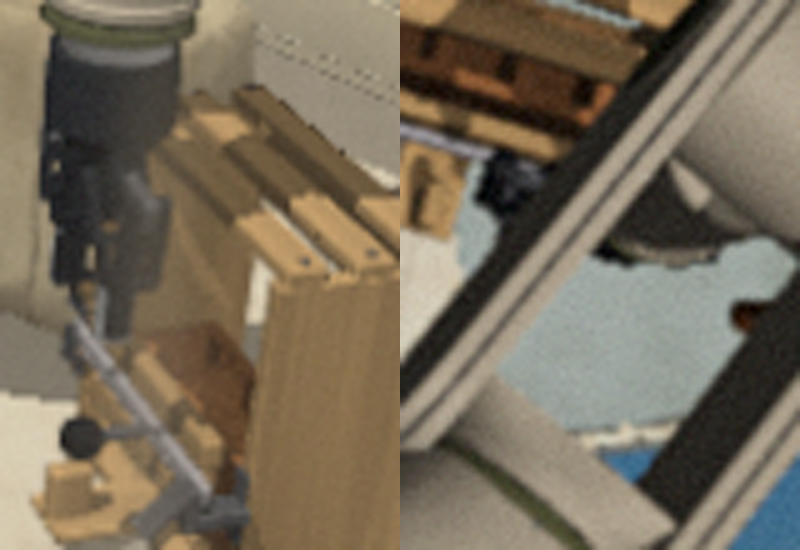

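The fingers at (95,300) hang above the knob at (82,438), which fits the geometry. I'll descend and grip.

```bash
python3 -m handwheel '[[[0.5,-0.004,-0.003,0.035,0,0,0],[0.5,0,0,0.035,0,0,0],[0.5,0,0,0.03,0,0,0],[0.5,0,0,0,0,0,0],[0,0,0,0,0,0,0]]]' 30
python3 -m handwheel '[[[-0.5,0,0,0,0,0,0],[-1,0,0,0,0,0,0],[-1,0,0,0,0,0,0],[-1,0,0,0,0,0,0],[-1,0,0,0,0,0,0]]]'
python3 -c "
from h import *
print(robot.get_state()['tool_pos'])"
```

```text
clock: 3.52
tool_pos: [0.5088, -0.3877, 0.1046]
tcp_rot: [-3.14, 0.004, 2.813]
contact_force: [0.1, 0.2, 1.2]
opening: 0.0473
clock: 4.15
tool_pos: [0.51, -0.385, 0.1049]
tcp_rot: [3.139, 0.004, 2.814]
contact_force: [2.2, 12.4, 10.7]
opening: 0.026
[ 0.51000325 -0.38495586  0.10494261]
```

The grip is about 8 mm too high on the ball, so I'll reopen, lower and regrip.

```bash
python3 -m handwheel '[[[0.2,0,0,0,0,0,0],[0.2,0,0,0,0,0,0],[0.2,0.003,0.002,0.009,0,0,0],[0.2,0,0,0,0,0,0],[0.2,0,0,0,0,0,0]]]' 40
python3 -m handwheel '[[[-1,0,0,0,0,0,0],[-1,0,0,0,0,0,0],[-1,0,0,0,0,0,0],[-1,0,0,0,0,0,0],[-1,0,0,0,0,0,0]]]'
```

```text
clock: 4.78
tool_pos: [0.5048, -0.3836, 0.0918]
tcp_rot: [3.141, -0.001, 2.813]
contact_force: [0.6, 0.4, 0.2]
opening: 0.0518
clock: 5.4
tool_pos: [0.5055, -0.3832, 0.0926]
tcp_rot: [3.141, 0.0, 2.813]
contact_force: [1.6, 5.5, 3.5]
opening: 0.026
```

```bash
python3 -m handwheel '[[[-1,0,0,-0.01,0,0,0],[-1,0,0,-0.01,0,0,0],[-1,0,0,-0.008,0,0,0],[-1,0,0,0,0,0,0]]]'
python3 - <<'E'
from h import *
p=[.5879,-.361,-.3218,-.0095,.1116]
from fit import T
s=robot.get_state(); print(s['tool_pos'],s['contact_force'])
prev=None
for th in np.radians(np.arange(0,97,8)):
    d=np.array([-np.sin(th),-np.cos(th)]);n=np.array([-np.cos(th),np.sin(th)])
    k=np.array([p[3],p[4]])+.157*d+.062*n; w=T(p,(*k,0))[:2]
    # displacement in tool frame at the previous yaw
    yaw=2.813-(th)
    if prev is not None:
        dw=w-prev[0]; y=prev[1]; print(round(np.degrees(th)),w.round(3),"tool dx,dy",round(dw@[np.cos(y),np.sin(y)],4),round(dw@[np.sin(y),-np.cos(y)],4))
    prev=(w,yaw)
E
```

```text
clock: 5.9
tool_pos: [0.5059, -0.3809, 0.1191]
tcp_rot: [3.138, -0.001, 2.814]
contact_force: [7.7, 10.4, -7.4]
opening: 0.0253
[ 0.50591439 -0.38088919  0.11914857] [ 7.70492472 10.4219528  -7.38424132]
8 [ 0.489 -0.365] tool dx,dy 0.0213 0.01
16 [ 0.474 -0.347] tool dx,dy 0.0213 0.01
24 [ 0.462 -0.326] tool dx,dy 0.0213 0.01
32 [ 0.454 -0.304] tool dx,dy 0.0213 0.01
40 [ 0.448 -0.281] tool dx,dy 0.0213 0.01
48 [ 0.445 -0.258] tool dx,dy 0.0213 0.01
56 [ 0.446 -0.235] tool dx,dy 0.0213 0.01
64 [ 0.45  -0.211] tool dx,dy 0.0213 0.01
72 [ 0.458 -0.189] tool dx,dy 0.0213 0.01
80 [ 0.468 -0.168] tool dx,dy 0.0213 0.01
88 [ 0.481 -0.148] tool dx,dy 0.0213 0.01
96 [ 0.497 -0.131] tool dx,dy 0.0213 0.01
```

```bash
python3 -m handwheel '[[[-1,0.0213,0.01,0,0,0,8],[-1,0.0213,0.01,0,0,0,8],[-1,0.0213,0.01,0,0,0,8],[-1,0,0,0,0,0,0]]]'
python3 -m handwheel '[[[-1,0.0213,0.01,0,0,0,8],[-1,0.0213,0.01,0,0,0,8],[-1,0.0213,0.01,0,0,0,8],[-1,0.0213,0.01,0,0,0,8],[-1,0,0,0,0,0,0]]]'
```

```text
clock: 6.4
tool_pos: [0.4624, -0.3257, 0.1193]
tcp_rot: [3.139, -0.001, 2.394]
contact_force: [10.4, 5.8, -7.7]
opening: 0.0256
clock: 7.02
tool_pos: [0.4456, -0.2352, 0.1196]
tcp_rot: [-3.141, -0.001, 1.835]
contact_force: [4.2, 2.8, -6.8]
opening: 0.0257
```

```bash
python3 -m handwheel '[[[-1,0.0213,0.01,0,0,0,8],[-1,0.0213,0.01,0,0,0,8],[-1,0.0213,0.01,0,0,0,8],[-1,0.0213,0.01,0,0,0,8],[-1,0.0213,0.01,0,0,0,8]]]'
python3 -m handwheel '[[[-1,0,0,0,0,0,0],[-1,0,0,0,0,0,0],[-1,0,0,0.015,0,0,0],[-1,0,0,0.012,0,0,0],[-1,0,0,0,0,0,0]]]'
python3 - <<'E'
from h import *
c=np.hstack([crop("scene",255,140,160,160,2.5),crop("top",260,125,160,160,2.5)])
cv2.imwrite("pics/e.png",c)
s=robot.get_state(); print(s['joints'].round(2),s['contact_force'])
E
```

```text
clock: 7.65
tool_pos: [0.4942, -0.1316, 0.1198]
tcp_rot: [-3.136, 0.0, 1.133]
contact_force: [-9.7, 7.0, 4.9]
opening: 0.0259
clock: 8.28
tool_pos: [0.4923, -0.1301, 0.092]
tcp_rot: [-3.13, -0.001, 1.138]
contact_force: [-17.4, 16.1, 10.4]
opening: 0.0258
[-0.36  0.01  1.88  0.    1.27  0.07] [-17.70939081  18.37844418  10.61224406]
```

View pics/e.png

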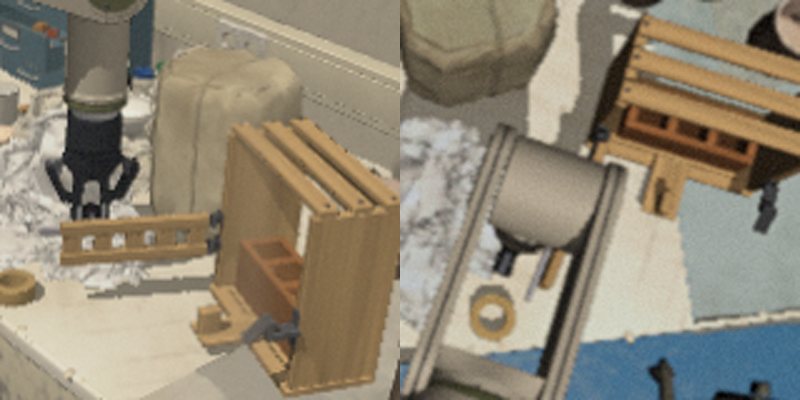

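The gate stands open at about 95°. The tab top is at (207,315) in the left crop and (655,190) in the right one. I'll release, rise and locate the tab.

```bash
python3 -m handwheel '[[[0,0,0,0,0,0,0],[0.2,0,0,0,0,0,0],[0.2,0,0,-0.03,0,0,0],[0.2,0,0,-0.05,0,0,0],[0.2,0,0,-0.05,0,0,0]]]'
python3 - <<'E'
from h import *
from fit import T
p=[.5879,-.361,-.3218,-.0095,.1116]
print("scene",p2w("scene",[(337.8,265.5)],.062),"top",p2w("top",[(362,200)],.062))
for y in(-.01,0,.01,.02): w=T(p,(-.057,y,.062)); print(y,w,(w2p("top",w)-[260,125])*2.5+[400,0],(w2p("scene",w)-[255,140])*2.5)
c=np.hstack([crop("scene",315,220,50,60,8),crop("top",335,175,50,60,8)])
cv2.imwrite("pics/f.png",c)
s=robot.get_state(); print(s['joints'].round(2),s['contact_force'])
E
```

```text
clock: 9.0
tool_pos: [0.4963, -0.1337, 0.2249]
tcp_rot: [3.141, 0.001, 1.137]
contact_force: [0.1, -0.7, -0.4]
opening: 0.0513
scene [[ 0.52162711 -0.35358845  0.062     ]] top [[ 0.55513108 -0.32755994  0.062     ]]
-0.01 [ 0.5306632  -0.35245902  0.062     ] [[673.80965605 204.95404156]] [[211.91642678 311.2234241 ]]
0 [ 0.53382594 -0.34297234  0.062     ] [[666.83454662 202.75448919]] [[209.02096858 306.9513687 ]]
0.01 [ 0.53698869 -0.33348567  0.062     ] [[659.85928115 200.55522905]] [[206.16275305 302.7347114 ]]
0.02 [ 0.54015144 -0.32399899  0.062     ] [[652.88397443 198.35629674]] [[203.3411072 298.5724411]]
[-0.36 -0.11  1.73 -0.    1.51  0.07] [ 1.17299339 -0.89834673  0.06368311]
```

View pics/f.png

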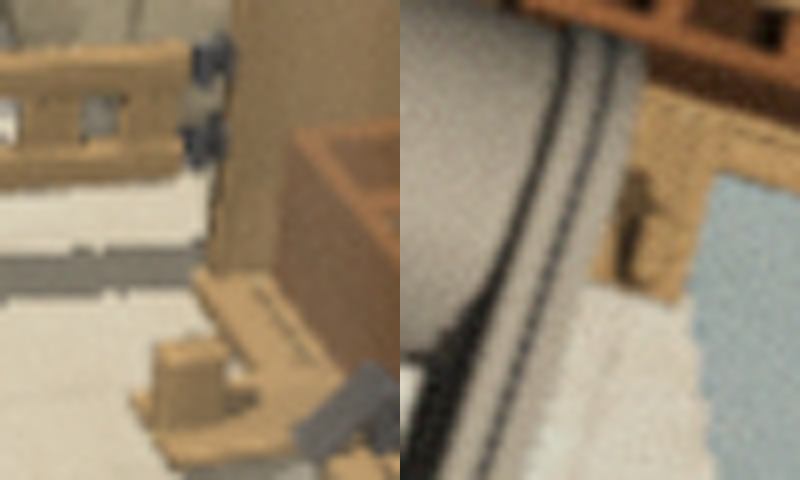

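The tab top centre is at about (190,346) in the left crop and (657,235) in the right crop, where the dark strip is its shadow.

```bash
python3 - <<'E'
from h import *
from fit import T
p=[.5879,-.361,-.3218,-.0095,.1116]
print("scene",p2w("scene",[(338.75,263.3)],.062),"top",p2w("top",[(367,204.4)],.062))
w=T(p,(-.057,0.0,.062)); print(w,(w2p("top",w)-[335,175])*8+[400,0],(w2p("scene",w)-[315,220])*8)
print(todelta([.533,-.343,.225],[np.pi,0,2.82]))
E
```

```text
scene [[ 0.53228469 -0.34551541  0.062     ]] top [[ 0.53968874 -0.34415143  0.062     ]]
[ 0.53382594 -0.34297234  0.062     ] [[653.87054918 248.8143654 ]] [[188.86709947 342.24437984]]
(array([-0.1748,  0.1173,  0.0074]), array([  0.55,   0.58, -96.43]))
```

```bash
python3 -m handwheel '[[[0.1,-0.04,0.027,0,0,0,0],[0.1,-0.045,0.03,0,0,0,0],[0.1,-0.045,0.03,0,0,0,0],[0.1,-0.045,0.03,0,0,0,0],[0.1,0,0,0,0,0,-9.6]]]'
python3 -m handwheel '[[[0.1,0,0,0,0,0,-9.6],[0.1,0,0,0,0,0,-9.6],[0.1,0,0,0,0,0,-9.6],[0.1,0,0,0,0,0,-9.6],[0.1,0,0,0,0,0,-9.6]]]'
python3 -m handwheel '[[[0.1,0,0,0,0,0,-9.6],[0.1,0,0,0,0,0,-9.6],[0.1,0,0,0,0,0,-9.6],[0.1,0,0,0,0,0,-9.6],[0.1,0,0,0,0,0,0]]]'
python3 - <<'E'
from h import *
print(todelta([.534,-.344,.032],[np.pi,0,2.82]))
E
```

```text
clock: 9.72
tool_pos: [0.5282, -0.3454, 0.2219]
tcp_rot: [-3.141, 0.001, 1.304]
contact_force: [-0.3, -0.2, 0.9]
opening: 0.0472
clock: 10.35
tool_pos: [0.529, -0.3418, 0.2232]
tcp_rot: [-3.141, 0.001, 2.148]
contact_force: [0.7, 0.6, 0.1]
opening: 0.0467
clock: 10.98
tool_pos: [0.529, -0.3417, 0.2232]
tcp_rot: [-3.141, 0.0, 2.811]
contact_force: [1.1, 0.8, -0.4]
opening: 0.0467
(array([-0.0055, -0.0005,  0.1912]), array([-0.03,  0.01, -0.49]))
```

```bash
python3 -m handwheel '[[[0.1,-0.0055,0,0.05,0,0,-0.5],[0.1,0,0,0.05,0,0,0],[0.1,0,0,0.05,0,0,0],[0.1,0,0,0.041,0,0,0],[0.1,0,0,0,0,0,0]]]' 50
python3 -m handwheel '[[[-1,0,0,0,0,0,0],[-1,0,0,0,0,0,0],[-1,0,0,0,0,0,0],[-1,0,0,0,0,0,0]]]'
```

```text
clock: 11.6
tool_pos: [0.5312, -0.3409, 0.0278]
tcp_rot: [3.139, -0.008, 2.818]
contact_force: [0.1, -0.4, 0.0]
opening: 0.047
clock: 12.1
tool_pos: [0.5364, -0.3427, 0.0355]
tcp_rot: [3.141, 0.004, 2.821]
contact_force: [0.8, 6.6, 3.4]
opening: 0.0154
```

```bash
python3 -m handwheel '[[[-1,0.02,0,0,0,0,0],[-1,0.035,0,0,0,0,0],[-1,0.035,0,0,0,0,0],[-1,0.035,0,0,0,0,0],[-1,0.02,0,0,0,0,0]]]'
python3 -m handwheel '[[[-1,0.006,0,0,0,0,0],[-1,0,0,0,0,0,0],[0.1,0,0,0,0,0,0],[0.1,0,0,0,0,0,0]]]'
```

```text
clock: 12.72
tool_pos: [0.3982, -0.2972, 0.0355]
tcp_rot: [-3.142, 0.006, 2.821]
contact_force: [5.1, 6.8, 4.9]
opening: 0.0154
clock: 13.22
tool_pos: [0.3917, -0.2964, 0.0339]
tcp_rot: [-3.14, 0.002, 2.821]
contact_force: [-0.4, -0.4, -0.2]
opening: 0.0467
```

The tray moved about 152 mm, so it is fully out. I need the arm's kinematics to plan the tilted insertion, so I'll rise and fit a simple model to its joints and poses.

```bash
python3 -m handwheel '[[[0.1,0,0,-0.04,0,0,0],[0.1,0,0,-0.06,0,0,0],[0.1,0,0,-0.06,0,0,0],[0.1,0,0,-0.06,0,0,0],[0.1,0,0,0,0,0,0]]]'
cat > kin.py <<'E'
from h import *
from scipy.optimize import least_squares
S=[([.1311,1.4892,1.5230],.5995,.2304),([-.45,1.88,1.71],.3988,.3017),([.01,1.88,1.27],.509,.092),([-.11,1.73,1.51],.514,.2249)]
def fitk(S):
    def r(k):
        L2,L3,a,D,e=k; o=[]
        for j,rr,z in S:
            q=j[0]+j[1]; o+=[a+L2*np.sin(j[0])+L3*np.sin(q)-e*np.cos(q)-rr, D+L2*np.cos(j[0])+L3*np.cos(q)+e*np.sin(q)-z]
        return np.r_[o,.02*e]
    return least_squares(r,[.36,.54,.01,-.09,0])
def fk(j,k,L6):
    L2,L3,a,D,e=k; q=j[1]+j[2]; B=R.from_euler('z',j[0])
    w=B.apply([a+L2*np.sin(j[1])+L3*np.sin(q)-e*np.cos(q),0,D+L6+L2*np.cos(j[1])+L3*np.cos(q)+e*np.sin(q)])
    Rt=B*R.from_euler('y',q)*R.from_euler('z',j[3])*R.from_euler('y',j[4])*R.from_euler('z',j[5]+KO)
    return w+L6*Rt.as_matrix()[:,2],Rt
KO=0
E
python3 - <<'E'
import kin
from kin import *
s=robot.get_state(); j=s['joints']; S.append((list(j[1:4]) and [j[1],j[2],j[4]],np.hypot(*s['tool_pos'][:2]),s['tool_pos'][2]))
f=fitk(S); print(f.x.round(4),(f.fun*1000).round(1)); print(repr(j),s['tool_pos'],s['tcp_rot'])
for o in(0,np.pi/2,-np.pi/2,np.pi):
    kin.KO=o; p,Rt=fk(j,f.x,.37); print(o,p,Rt.as_euler('xyz'))
E
```

```text
clock: 13.85
tool_pos: [0.3932, -0.2979, 0.2596]
tcp_rot: [-3.136, 0.011, 2.821]
contact_force: [0.3, -0.4, -0.1]
opening: 0.0468
[ 0.3691  0.5498  0.0073 -0.0363 -0.0735] [ 1.5 -1.3  2.6 -1.2  0.9 -1.4 -1.7  5.3 -3.3 -1.5 -1.5]
array([-7.52080538e-01, -1.84523964e-01,  1.74621604e+00, -3.14595213e-04,
        1.56784050e+00, -2.00223691e+00]) [ 0.39318059 -0.2978626   0.25960137] [-3.1362634   0.01082334  2.82098057]
0 [ 0.36099918 -0.33787058  0.25817401] [-3.13076916 -0.00532894 -1.89146609]
1.5707963267948966 [ 0.36099918 -0.33787058  0.25817401] [-3.1362634   0.01082334  2.82098057]
-1.5707963267948966 [ 0.36099918 -0.33787058  0.25817401] [ 3.1362634  -0.01082334 -0.32061208]
3.141592653589793 [ 0.36099918 -0.33787058  0.25817401] [3.13076916 0.00532894 1.25012657]
```

```bash
cat >> kin.py <<'E'
KO=np.pi/2; LAT=.051
S.append(([-.1845,1.7462,1.5678],np.hypot(.3932,.2979),.2596))
S=[(j,np.sqrt(r*r-LAT**2),z) for j,r,z in S]
k=fitk(S).x
def fk(j,k,L6):
    L2,L3,a,D,e=k; q=j[1]+j[2]; B=R.from_euler('z',j[0])
    w=B.apply([a+L2*np.sin(j[1])+L3*np.sin(q)-e*np.cos(q),LAT,D+L6+L2*np.cos(j[1])+L3*np.cos(q)+e*np.sin(q)])
    Rt=B*R.from_euler('y',q)*R.from_euler('z',j[3])*R.from_euler('y',j[4])*R.from_euler('z',j[5]+KO)
    return w+L6*Rt.as_matrix()[:,2],Rt
LO=np.array([-2.96,-.89,.02,-1.34,0.,-2.66]);HI=np.array([2.96,2.26,2.5,4.48,2.73,2.66])
def ik(P,Rd,L6,j0):
    def r(j):
        p,Rt=fk(j,k,L6); return np.r_[(p-P)*5,(Rd.inv()*Rt).as_rotvec()]
    s=least_squares(r,np.clip(j0,LO+.01,HI-.01),bounds=(LO,HI)); return s.x,np.abs(s.fun).max()
def ins(h,phi,sgn):
    """gripper heading h (deg), dipping phi; tool x = sgn*loop-up direction"""
    h,phi=np.radians(h),np.radians(phi)
    z=np.array([np.cos(phi)*np.cos(h),np.cos(phi)*np.sin(h),-np.sin(phi)]); u=np.array([np.sin(phi)*np.cos(h),np.sin(phi)*np.sin(h),np.cos(phi)])
    x=sgn*u; return R.from_matrix(np.c_[x,np.cross(z,x),z])
E
python3 - <<'E'
from kin import *
print(k.round(4),(fitk(S).fun*1000).round(1))
pc=[-.1,.056,.150]; P0=np.array([.5879,-.361,0])+R.from_euler('z',-.3218).apply(pc)
print(P0)
for L6 in(.3,.4):
  for h in(0,15,30,45,60):
    for sg in(1,-1):
      best=min((ik(P0+ins(h,15,sg).as_matrix()[:,2]*.006,ins(h,15,sg),L6,j0) for j0 in([-.6,-.2,1.7,1,1.2,-1.5],[-.6,-.2,1.7,1,1.2,1.5],[-.6,.3,1.4,.6,1.2,0])),key=lambda t:t[1])
      print(L6,h,sg,best[0].round(2),round(best[1],4))
E
```

```text
[ 0.3712  0.5502  0.0045 -0.0377 -0.074 ] [ 1.6 -1.2  2.7 -1.2  1.  -1.5 -1.8  5.4 -3.4 -1.4 -1.5]
[ 0.51074462 -0.27624714  0.15      ]
0.3 0 1 [-1.03 -0.08  2.34  1.71  0.99 -0.66] 0.0
0.3 0 -1 [-1.03 -0.08  2.34  1.71  0.99  2.49] 0.0
0.3 15 1 [-1.1   0.1   2.16  1.49  1.24 -0.65] 0.0
0.3 15 -1 [-1.1   0.1   2.16  1.49  1.24  2.5 ] 0.0
0.3 30 1 [-1.11  0.26  1.96  1.33  1.46 -0.65] 0.0
0.3 30 -1 [-1.11  0.26  1.96  1.33  1.46  2.49] 0.0
0.3 45 1 [-1.08  0.42  1.75  1.19  1.66 -0.66] 0.0
0.3 45 -1 [-1.08  0.42  1.75  1.19  1.66  2.48] 0.0
0.3 60 1 [-1.04  0.57  1.54  1.06  1.84 -0.69] 0.0
0.3 60 -1 [-1.04  0.57  1.54  1.06  1.84  2.46] 0.0
0.4 0 1 [-1.3   0.05  2.43  1.62  1.2  -0.89] 0.0
0.4 0 -1 [-1.3   0.05  2.43  1.62  1.2   2.25] 0.0
0.4 15 1 [-1.33  0.26  2.18  1.38  1.39 -0.86] 0.0
0.4 15 -1 [-1.33  0.26  2.18  1.38  1.39  2.28] 0.0
0.4 30 1 [-1.3   0.45  1.92  1.21  1.56 -0.83] 0.0
0.4 30 -1 [-1.3   0.45  1.92  1.21  1.56  2.32] 0.0
0.4 45 1 [-1.24  0.62  1.65  1.07  1.73 -0.8 ] 0.0
0.4 45 -1 [-1.24  0.62  1.65  1.07  1.73  2.34] 0.0
0.4 60 1 [-1.16  0.8   1.37  0.97  1.91 -0.79] 0.0
0.4 60 -1 [-1.16  0.8   1.37  0.97  1.91  2.35] 0.0
```

An IK solution exists with heading about 30° and tool x along the loop. Next I'll re-measure the tools by colour, numerically.

```bash
cat > tools.py <<'E'
from h import *
def seg(mask,x0,y0,minA=25):
    n,l,st,c=cv2.connectedComponentsWithStats(mask.astype(np.uint8))
    for i in range(1,n):
        if st[i,4]<minA: continue
        v,u=np.nonzero(l==i); pts=np.c_[u+x0,v+y0].astype(float)
        W=p2w("top",pts,.008)[:,:2]; m=W.mean(0); _,_,V=np.linalg.svd(W-m); d=V[0]*(1 if V[0][1]>0 else -1); t=(W-m)@d
        print(" area",st[i,4],"mean",m.round(3),"dir deg",np.degrees(np.arctan2(d[1],d[0])).round(1),"len",np.ptp(t).round(3),"butt",(m+d*t.min()).round(3),"end",(m+d*t.max()).round(3))
def run():
    im=robot.grab_frame("top"); x0,y0,x1,y1=165,215,265,275; c=im[y0:y1,x0:x1].astype(int); B,G,Rr=c[...,0],c[...,1],c[...,2]
    print("red");seg((Rr>1.9*G)&(Rr>70)&(abs(G-B)<25)&(Rr>1.9*B),x0,y0)
    print("brown");seg((Rr>1.25*B)&(Rr<170)&(Rr-B>18),x0,y0)
    return im
if __name__=="__main__": run()
E
python3 tools.py; python3 -c "
from h import *
print(robot.get_state()['joints'].round(2))"
```

```text
red
 area 60 mean [0.425 0.152] dir deg 55.9 len 0.087 butt [0.402 0.117] end [0.45  0.189]
brown
 area 171 mean [0.41  0.247] dir deg 50.0 len 0.143 butt [0.364 0.191] end [0.456 0.301]
 area 137 mean [0.426 0.153] dir deg 57.0 len 0.1 butt [0.398 0.111] end [0.453 0.195]
 area 119 mean [0.366 0.09 ] dir deg 102.6 len 0.109 butt [0.377 0.039] end [0.353 0.145]
[-0.75 -0.18  1.75 -0.    1.57 -2.  ]
```

```bash
python3 -m handwheel '[[[0.1,0.0112,0.0532,0,0,0,0],[0.1,0.0112,0.0532,0,0,0,0],[0.1,0.0112,0.0532,0,0,0,0],[0.1,0.0112,0.0532,0,0,0,0],[0.1,0.0112,0.0532,0,0,0,0]]]'
python3 -m handwheel '[[[0.1,0.0112,0.0532,0,0,0,0],[0.1,0.0112,0.0532,0,0,0,0],[0.1,0.0112,0.0532,0,0,0,0],[0.1,0.0112,0.0532,0,0,0,0],[0.1,0,0,0,0,0,10.5]]]'
python3 -m handwheel '[[[0.1,0,0,0,0,0,10.5],[0.1,0,0,0,0,0,10.5],[0.1,0,0,0,0,0,10.5],[0.1,0,0,0,0,0,10.5],[0.1,0,0,0,0,0,10.5]]]'
python3 -m handwheel '[[[0.1,0,0,0,0,0,10.5],[0.1,0,0,0,0,0,10.5],[0.1,0,0,0,0,0,10.5],[0.1,0,0,0,0,0,10.5],[0.1,0,0,0,0,0,0]]]'
python3 -c "
from h import *
print(todelta([.449,.188,.06],[np.pi,0,np.radians(56.5)]))
c=np.hstack([crop('scene',205,170,80,100,5),crop('top',165,190,80,100,5)])
cv2.imwrite('pics/g.png',c)
"
```

```text
clock: 14.52
tool_pos: [0.4207, -0.0236, 0.2509]
tcp_rot: [-3.141, -0.002, 2.821]
contact_force: [1.1, 0.2, 0.0]
opening: 0.0472
clock: 15.15
tool_pos: [0.4447, 0.1939, 0.2504]
tcp_rot: [-3.14, -0.003, 2.639]
contact_force: [0.1, -0.9, 0.5]
opening: 0.0467
clock: 15.78
tool_pos: [0.4452, 0.1905, 0.2506]
tcp_rot: [-3.139, 0.001, 1.716]
contact_force: [0.2, 0.2, -0.2]
opening: 0.0472
clock: 16.4
tool_pos: [0.4453, 0.1905, 0.2509]
tcp_rot: [-3.14, 0.002, 0.99]
contact_force: [0.1, -0.0, -0.3]
opening: 0.0474
(array([0.0003, 0.0047, 0.1909]), array([-0.07,  0.1 ,  0.21]))
```

View pics/g.png

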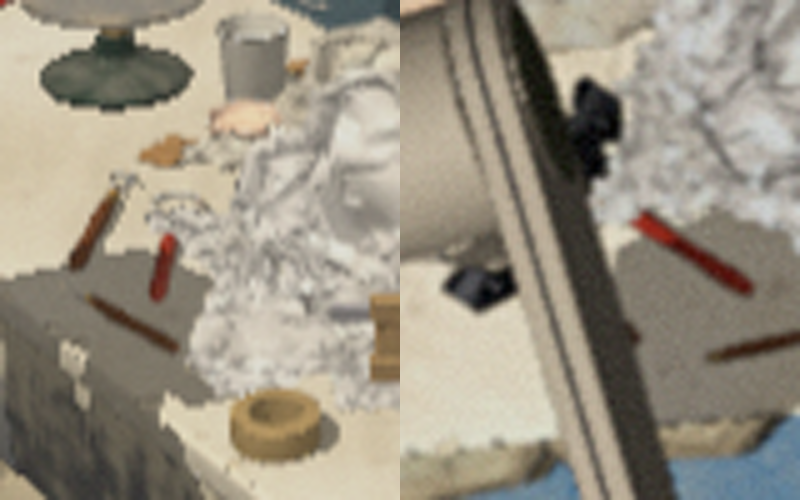

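The scene crop shows the red handle at (158,298)–(168,237) with its loop at (185,205) beside the film. I'll check the finger footprint against the film edge.

```bash
python3 - <<'E'
from h import *
print(p2w("scene",[(205+158/5,170+297/5),(205+168/5,170+238/5)],.008).round(3))
d=np.array([.552,.834]);n=np.array([.834,-.552]);b=np.array([.398,.111])
for g in(.06,.075,.092):
  for o in(-.036,.036):
    X=[*(b+d*(g+.011)+n*o),.01]; print(g,o,np.round(X,3),"top",((w2p("top",X)-[165,190])*5+[400,0]).round(),"scene",((w2p("scene",X)-[205,170])*5).round())
E
```

```text
[[0.399 0.109 0.008]
 [0.452 0.195 0.008]]
0.06 -0.036 [0.407 0.19  0.01 ] top [[639. 280.]] scene [[122. 251.]]
0.06 0.036 [0.467 0.15  0.01 ] top [[696. 193.]] scene [[209. 253.]]
0.075 -0.036 [0.415 0.203 0.01 ] top [[622. 268.]] scene [[124. 243.]]
0.075 0.036 [0.475 0.163 0.01 ] top [[679. 182.]] scene [[211. 245.]]
0.092 -0.036 [0.425 0.217 0.01 ] top [[601. 255.]] scene [[127. 233.]]
0.092 0.036 [0.485 0.177 0.01 ] top [[659. 169.]] scene [[213. 235.]]
```

```bash
python3 - <<'E'
from h import *
d=np.array([.552,.834]);n=np.array([.834,-.552]);b=np.array([.398,.111])
t=[(635,207),(665,205),(700,207),(740,222),(775,250)]; W=p2w("top",[(165+(x-400)/5,190+y/5) for x,y in t],0.)[:,:2]
s=[(205,220),(213,255),(214,285),(195,320)]; W2=p2w("scene",[(205+x/5,170+y/5) for x,y in s],0.)[:,:2]
for w in(*W,*W2): print(w.round(3),"along",((w-b)@d).round(3),"perp",((w-b)@n).round(3))
E
```

```text
[0.459 0.195] along 0.104 perp 0.004
[0.46  0.174] along 0.087 perp 0.017
[0.458 0.149] along 0.065 perp 0.029
[0.447 0.121] along 0.035 perp 0.035
[0.427 0.096] along 0.004 perp 0.032
[0.502 0.223] along 0.151 perp 0.025
[0.477 0.163] along 0.087 perp 0.037
[0.453 0.117] along 0.035 perp 0.043
[0.413 0.074] along -0.022 perp 0.033
```

```bash
python3 -m handwheel '[[[-0.3,-0.0375,0,0.05,0,0,0],[-0.3,0,0,0.05,0,0,0],[-0.3,0,0,0.05,0,0,0],[-0.3,0,0,0.04,0,0,0],[-0.3,0,0,0,0,0,0]]]' 40
python3 -c "
from h import *
print(todelta([.425,.159,.004],[np.pi,0,np.radians(56.5)]))
c=np.hstack([crop('scene',215,185,60,75,6.5),crop('top',180,210,60,75,6.5)])
cv2.imwrite('pics/i.png',c)
"
```

```text
clock: 17.12
tool_pos: [0.4218, 0.1586, 0.0588]
tcp_rot: [-3.136, 0.006, 0.992]
contact_force: [0.1, -0.1, -0.3]
opening: 0.0297
(array([0.0024, 0.0027, 0.0548]), array([-0.3 ,  0.33,  0.31]))
```

View pics/i.png

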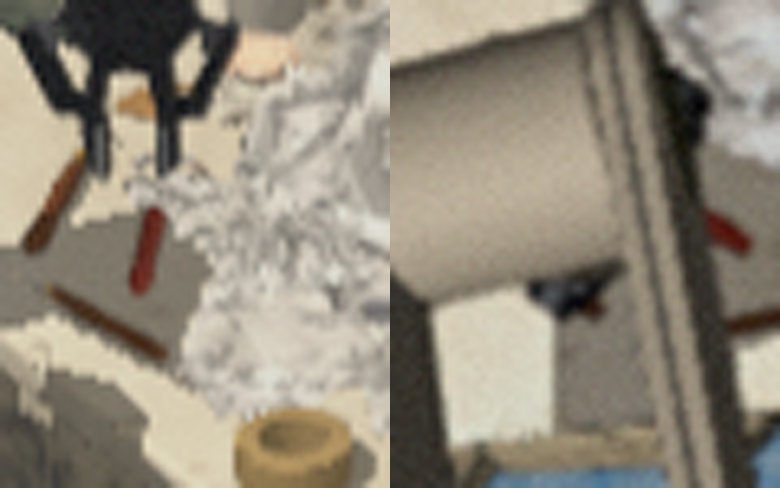

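The fingers at (95,170) and (170,165) stand over the red handle at (150,245), with film close on the right. I'll lean the gripper 8° away from the film and descend slowly.

```bash
python3 -m handwheel '[[[-0.3,0.0024,0,0,-8,0,0],[-0.3,0,-0.003,0.02,0,0,0],[-0.3,0,0,0.015,0,0,0],[-0.3,0,0,0.01,0,0,0],[-0.3,0,0,0,0,0,0]]]' 40
python3 -c "
from h import *
s=robot.get_state();print(s['tool_pos'],s['contact_force'])"
```

```text
clock: 17.85
tool_pos: [0.4293, 0.1593, 0.017]
tcp_rot: [3.003, 0.001, 0.988]
contact_force: [-0.2, -0.6, -0.3]
opening: 0.0299
[0.42932158 0.15925796 0.01697249] [-0.2438984  -0.57861558 -0.26248295]
```

```bash
python3 -m handwheel '[[[-0.3,0,-0.001,0.008,0,0,0],[-0.3,0,-0.001,0.005,0,0,0],[-0.3,0,0,0,0,0,0]]]' 40
python3 -m handwheel '[[[-1,0,0,0,0,0,0],[-1,0,0,0,0,0,0],[-1,0,0,0,0,0,0],[-1,0,0,0,0,0,0],[-1,0,0,0,0,0,0]]]' 40
```

```text
clock: 18.23
tool_pos: [0.4287, 0.1596, 0.0036]
tcp_rot: [3.003, 0.001, 0.989]
contact_force: [-0.1, -0.9, 0.2]
opening: 0.0303
clock: 18.85
tool_pos: [0.4295, 0.1599, 0.0045]
tcp_rot: [3.002, -0.0, 0.989]
contact_force: [-1.1, 0.1, 4.5]
opening: 0.0146
```

```bash
python3 -m handwheel '[[[-1,0,0.001,-0.006,0,0,0],[-1,-0.025,0,0,0,0,0],[-1,-0.025,0.003,-0.02,0,0,0],[-1,0,0.006,-0.04,0,0,0],[-1,0,0,0,8,0,0]]]' 40
python3 -m handwheel '[[[-1,0,0,-0.05,0,0,0],[-1,0,0,-0.05,0,0,0],[-1,0,0,-0.05,0,0,0],[-1,0,0,0,0,0,0]]]'
python3 -c "
from h import *
print(todelta([.42,-.15,.26],[np.pi,0,np.radians(30)]))
c=np.hstack([crop('scene',170,120,105,110,4),crop('top',150,180,95,110,4)])
cv2.imwrite('pics/j.png',c)
"
```

```text
clock: 19.48
tool_pos: [0.4042, 0.1192, 0.0755]
tcp_rot: [3.137, -0.006, 0.992]
contact_force: [-0.0, -0.3, -0.5]
opening: 0.0146
clock: 19.98
tool_pos: [0.4048, 0.118, 0.2259]
tcp_rot: [3.135, -0.006, 0.989]
contact_force: [0.6, -0.4, -0.2]
opening: 0.0148
(array([-0.2153,  0.1602, -0.0344]), array([ 0.27, -0.4 , 26.66]))
```

View pics/j.png

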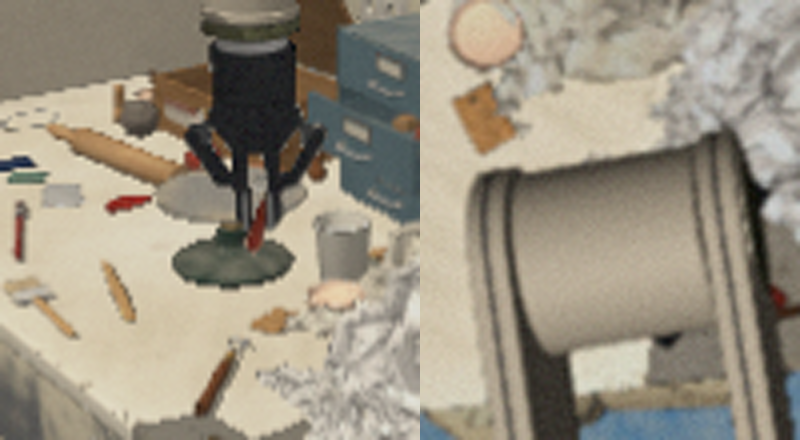

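The red tool is held, at (258,220). I'll carry it above well_2 and tilt it up.

```bash
python3 -m handwheel '[[[-1,-0.0421,0.037,-0.0085,0,0,0],[-1,-0.0421,0.037,-0.0085,0,0,0],[-1,-0.0421,0.037,-0.0085,0,0,0],[-1,-0.0421,0.037,-0.0085,0,0,0],[-1,-0.0421,0.037,-0.0085,0,0,0]]]'
python3 -m handwheel '[[[-1,-0.0421,0.037,-0.0085,0,0,0],[-1,-0.0421,0.037,-0.0085,0,0,0],[-1,-0.0421,0.037,-0.0085,0,0,0],[-1,-0.0421,0.037,-0.0085,0,0,0],[-1,0,0,0,0,0,9]]]'
python3 -m handwheel '[[[-1,0,0,0,0,0,9],[-1,0,0,0,0,0,9],[-1,0,0,0,0,9,0],[-1,0,0,0,0,9,0],[-1,0,0,0,0,0,0]]]'
python3 -c "
from h import *
from kin import *
s=robot.get_state();print(s['joints'].round(3),s['tool_pos'],s['tcp_rot'])
for L in (.3,.35,.4): print(L,fk(s['joints'],k,L)[0])
"
```

```text
clock: 20.7
tool_pos: [0.4402, -0.1613, 0.2615]
tcp_rot: [-3.138, 0.0, 0.989]
contact_force: [0.9, -0.0, 0.6]
opening: 0.0148
clock: 21.32
tool_pos: [0.4709, -0.3849, 0.2935]
tcp_rot: [-3.136, 0.001, 0.826]
contact_force: [-0.4, 1.0, -1.2]
opening: 0.0146
clock: 21.95
tool_pos: [0.4697, -0.3824, 0.2941]
tcp_rot: [-3.136, -0.314, 0.512]
contact_force: [-0.4, -0.0, -0.4]
opening: 0.0148
[-0.957  0.051  1.491  0.313  1.572  0.106] [ 0.46970298 -0.38242975  0.2941027 ] [-3.13603196 -0.31400645  0.51180262]
0.3 [ 0.45328824 -0.39411102  0.28952165]
0.35 [ 0.46661656 -0.38630524  0.2919672 ]
0.4 [ 0.47994487 -0.37849946  0.29441275]
```

```bash
python3 -m handwheel '[[[-1,0,0,0,0,9.5,0],[-1,0,0,0,0,9.5,0],[-1,0,0,0,0,9.5,0],[-1,0,0,0,0,0,0]]]'
python3 -m handwheel '[[[-1,0,0,0,0,9.5,0],[-1,0,0,0,0,9.5,0],[-1,0,0,0,0,9.5,0],[-1,0,0,0,0,0,0]]]'
python3 -c "
from h import *
s=robot.get_state();print(s['joints'].round(3),s['tool_pos'],R.from_euler('xyz',s['tcp_rot']).as_matrix().round(3))
c=np.hstack([crop('scene',270,120,130,170,3),crop('top',290,120,120,170,3)])
cv2.imwrite('pics/k.png',c)
"
```

```text
clock: 22.45
tool_pos: [0.4705, -0.3812, 0.293]
tcp_rot: [-3.129, -0.81, 0.506]
contact_force: [-0.2, 0.4, -0.1]
opening: 0.015
clock: 22.95
tool_pos: [0.4723, -0.38, 0.2933]
tcp_rot: [-3.105, -1.306, 0.485]
contact_force: [-0.7, 0.1, -0.9]
opening: 0.0147
[-1.367  0.274  1.723  1.194  1.739 -0.491] [ 0.47228544 -0.37997732  0.2933046 ] [[ 0.231  0.497  0.836]
 [ 0.122 -0.868  0.482]
 [ 0.965 -0.01  -0.261]]
```

View pics/k.png

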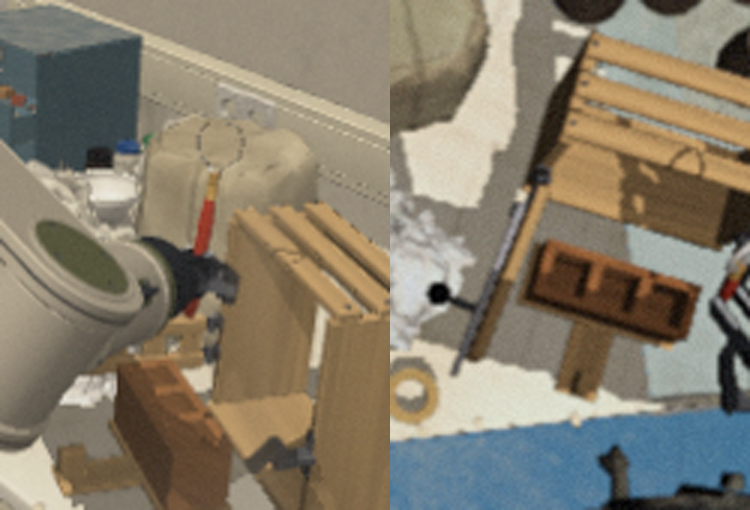

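The red tool stands upright with its loop up. The wells in the right crop are near (568,268), (615,285) and (665,302). I'll work out the shift.

```bash
python3 - <<'E'
from h import *
W=p2w("top",[(290+(u-390)/3,120+v/3) for u,v in((568,268),(615,285),(668,303))],.101); print(W.round(3))
for y in(.056,0,-.056): print((np.array([.5879,-.361,0.101])+R.from_euler('z',-.3218).apply([-.1,y,0])).round(3))
E
cat > deltaw.py <<'E'
import sys
from h import *
d=np.array([float(v) for v in sys.argv[1:4]]); s=robot.get_state(); C=R.from_euler('xyz',s['tcp_rot']); print("tool shift",C.inv().apply(d).round(4), s['tool_pos'].round(4))
E
python3 deltaw.py .0167 .005 0; python3 deltaw.py 0 0 -.1
```

```text
[[ 0.519 -0.275  0.101]
 [ 0.499 -0.326  0.101]
 [ 0.479 -0.385  0.101]]
[ 0.511 -0.276  0.101]
[ 0.493 -0.329  0.101]
[ 0.475 -0.382  0.101]
tool shift [0.0045 0.004  0.0164] [ 0.4731 -0.3812  0.2971]
tool shift [-0.0964  0.0001  0.0264] [ 0.4731 -0.3812  0.2971]
```

```bash
python3 -m handwheel '[[[-1,0.005,0.004,0.0176,0,0,0],[-1,-0.04,0,0.011,0,0,0],[-1,-0.04,0,0.011,0,0,0],[-1,-0.04,0,0.011,0,0,0],[-1,0,0,0,0,0,0]]]'
python3 - <<'E'
from h import *
s=robot.get_state(); M=R.from_euler('xyz',s['tcp_rot']).as_matrix(); b=s['tool_pos']-.006*M[:,2]-.058*M[:,0]
print("butt",b.round(4),"want at mouth about",np.array([.477,-.383])-.02*M[:2,0]/M[2,0])
E
python3 deltaw.py 0 0 -.05
```

```text
clock: 23.68
tool_pos: [0.4917, -0.374, 0.1716]
tcp_rot: [-3.127, -1.307, 0.506]
contact_force: [-0.1, -0.2, 0.7]
opening: 0.0151
butt [ 0.4735 -0.3842  0.1172] want at mouth about [ 0.47228249 -0.38561612]
tool shift [-0.0483  0.0002  0.013 ] [ 0.4917 -0.374   0.1716]
```

```bash
python3 -m handwheel '[[[-1,-0.017,0,0.0046,0,0,0],[-1,-0.017,0,0.0046,0,0,0],[-1,-0.017,0,0.0046,0,0,0],[-1,0,0,0,0,0,0],[-1,0,0,0,0,0,0]]]'
python3 -c "
from h import *
print(robot.get_state()['contact_force'])
c=np.hstack([crop('scene',290,150,100,130,4),crop('top',350,170,90,130,4)])
cv2.imwrite('pics/l.png',c)
"
```

```text
clock: 24.3
tool_pos: [0.491, -0.3761, 0.1206]
tcp_rot: [-3.141, -1.309, 0.517]
contact_force: [-0.2, 0.5, -0.4]
opening: 0.0146
[-0.23138432  0.52296846 -0.38247099]
```

View pics/l.png

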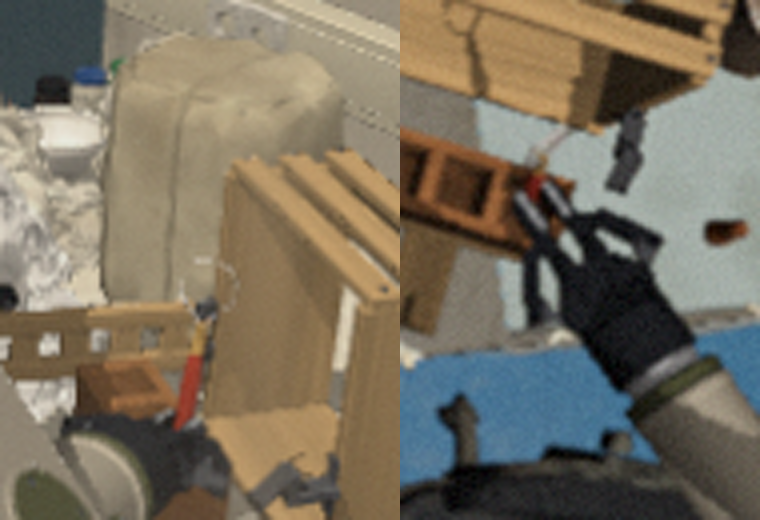

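The handle is in the well_2 region at about (535,190) in the top crop, with zero contact force. I'll release and retract.

```bash
python3 -m handwheel '[[[-0.6,0,0,0,0,0,0],[-0.3,0,0,0,0,0,0],[-0.2,0,0,0,0,0,0],[-0.2,0,0,-0.01,0,0,0],[-0.2,0,0,-0.02,0,0,0]]]'
python3 -m handwheel '[[[-0.2,0,0,-0.03,0,0,0],[-0.2,0,0,-0.03,0,0,0],[-0.2,0,0,-0.03,0,0,0],[-0.2,0.05,0,0,0,0,0],[-0.2,0.05,0,0,0,0,0]]]'
python3 -c "
from h import *
s=robot.get_state();print(s['joints'].round(2),s['tool_pos'].round(3))
from fit import T
p=[.5879,-.361,-.3218]
im=robot.grab_frame('top'); h=cv2.cvtColor(im,cv2.COLOR_BGR2HSV)
c=im.astype(int);B,G,Rr=c[...,0],c[...,1],c[...,2]; m=(Rr>1.9*G)&(Rr>70)&(Rr>1.9*B)&(abs(G-B)<25)
m2=np.zeros_like(m);m2[165:235,340:420]=m[165:235,340:420]
v,u=np.nonzero(m2);print(len(u),[u.mean(),v.mean(),u.min(),u.max(),v.min(),v.max()] if len(u) else '')
for lean in (-.02,0,.02): print(w2p('top',T(p,(-.1,-.056,.151))))
"
```

```text
clock: 25.02
tool_pos: [0.4651, -0.3901, 0.1283]
tcp_rot: [-3.14, -1.309, 0.517]
contact_force: [0.2, -0.0, -1.0]
opening: 0.034
clock: 25.65
tool_pos: [0.4112, -0.4215, 0.2491]
tcp_rot: [-3.136, -1.309, 0.51]
contact_force: [-0.4, -1.3, 1.0]
opening: 0.034
[-1.48  0.4   1.66  1.13  1.8  -0.6 ] [ 0.411 -0.422  0.249]
32 [np.float64(380.125), np.float64(218.0625), np.int64(378), np.int64(383), np.int64(214), np.int64(222)]
[[386.41121312 220.63020174]]
[[386.41121312 220.63020174]]
[[386.41121312 220.63020174]]
```

```bash
python3 -m handwheel '[[[-0.2,0.05,0,0,0,0,0],[-0.2,0,0,0,0,-9.5,0],[-0.2,0,0,0,0,-9.5,0],[-0.2,0,0,0,0,-9.5,0],[-0.2,0,0,0,0,-9.5,0]]]'
python3 -m handwheel '[[[-0.2,0,0,0,0,-9.5,0],[-0.2,0,0,0,0,-9.5,0],[-0.2,0,0,0,0,-9.5,0],[-0.2,0,0,0,0,-8.5,0],[-0.2,0,0,0,0,0,0]]]'
python3 -m handwheel '[[[0,0.027,-0.0485,0,0,0,0],[0,0.027,-0.0485,0,0,0,0],[0,0.027,-0.0485,0,0,0,0],[0,0.027,-0.0485,0,0,0,0],[0,0.027,-0.0485,0,0,0,0]]]'
python3 tools.py; python3 -c "
from h import *
print(todelta([.4244,.2643,.1],[np.pi,0,np.radians(50.5)]))"
```

```text
clock: 26.32
tool_pos: [0.4224, -0.4156, 0.2976]
tcp_rot: [3.139, -0.64, 0.516]
contact_force: [0.7, 0.8, -0.5]
opening: 0.0339
clock: 26.95
tool_pos: [0.4251, -0.4133, 0.297]
tcp_rot: [3.141, 0.001, 0.52]
contact_force: [0.1, 1.0, -0.2]
opening: 0.0342
clock: 27.58
tool_pos: [0.4203, -0.1358, 0.2962]
tcp_rot: [-3.14, -0.002, 0.515]
contact_force: [1.5, -0.3, -0.8]
opening: 0.0427
red
brown
 area 185 mean [0.411 0.247] dir deg 49.7 len 0.143 butt [0.365 0.193] end [0.457 0.302]
 area 120 mean [0.365 0.088] dir deg 102.6 len 0.11 butt [0.377 0.037] end [0.353 0.144]
 area 25 mean [0.311 0.122] dir deg 94.0 len 0.052 butt [0.313 0.099] end [0.309 0.151]
(array([ 0.198 , -0.34  ,  0.1989]), array([ -0.21,  -0.28, -20.81]))
```

```bash
python3 -m handwheel '[[[0,0.0283,-0.0486,0,0,0,0],[0,0.0283,-0.0486,0,0,0,0],[0,0.0283,-0.0486,0,0,0,0],[0,0.0283,-0.0486,0,0,0,0],[0,0.0283,-0.0486,0,0,0,0]]]'
python3 -m handwheel '[[[0,0.0283,-0.0486,0,0,0,0],[0,0.0283,-0.0486,0,0,0,0],[0,0,0,0,0,0,-10.4],[0,0,0,0,0,0,-10.4],[0,0,0,0,0,0,0]]]'
python3 -c "
from h import *
print(todelta([.4244,.2643,.003],[np.pi,0,np.radians(50.2)]))"; python3 tools.py
```

```text
clock: 28.25
tool_pos: [0.4238, 0.1453, 0.2964]
tcp_rot: [-3.14, -0.001, 0.515]
contact_force: [-0.3, -0.4, 0.2]
opening: 0.0428
clock: 28.88
tool_pos: [0.4254, 0.2561, 0.2961]
tcp_rot: [-3.14, -0.0, 0.878]
contact_force: [-0.7, -1.1, 0.3]
opening: 0.0428
(array([ 0.0056, -0.0054,  0.2931]), array([-0.11, -0.01,  0.09]))
red
brown
 area 169 mean [0.409 0.245] dir deg 49.6 len 0.144 butt [0.363 0.191] end [0.457 0.301]
 area 117 mean [0.366 0.088] dir deg 102.5 len 0.111 butt [0.377 0.036] end [0.353 0.145]
```

```bash
python3 -m handwheel '[[[0,0.0056,-0.0054,0.05,0,0,0],[0,0,0,0.06,0,0,0],[0,0,0,0.06,0,0,0],[0,0,0,0.06,0,0,0],[0,0,0,0.04,0,0,0]]]'
python3 -m handwheel '[[[0,0,0,0.012,0,0,0],[0,0,0,0.01,0,0,0],[0,0,0,0,0,0,0]]]'
python3 -c "
from h import *
print(todelta([.4248,.2645,.002],[np.pi,0,np.radians(50.2)]),robot.get_state()['contact_force'])"
```

```text
clock: 29.55
tool_pos: [0.4231, 0.2633, 0.0233]
tcp_rot: [-3.139, 0.002, 0.874]
contact_force: [0.2, 0.2, 0.1]
opening: 0.0426
clock: 29.92
tool_pos: [0.4254, 0.2651, 0.0054]
tcp_rot: [3.141, -0.001, 0.879]
contact_force: [-0.6, 0.1, -0.0]
opening: 0.0426
(array([-0.0009, -0.0001,  0.0034]), array([ 0.03, -0.08,  0.18])) [-0.56251868  0.13365735 -0.04363569]
```

```bash
python3 -m handwheel '[[[-1,0,0,0.002,0,0,0],[-1,0,0,0,0,0,0],[-1,0,0,0,0,0,0],[-1,0,0,0,0,0,0],[-1,0,0,0,0,0,0]]]' 60
python3 -m handwheel '[[[-1,0,0,-0.03,0,0,0],[-1,0,0,-0.05,0,0,0],[-1,0,0,-0.06,0,0,0],[-1,0,0,-0.06,0,0,0],[-1,0,0,-0.06,0,0,0]]]'
python3 tools.py
python3 -c "
from h import *
print(todelta([.49,-.29,.32],[np.pi,0,np.radians(30)]))"
```

```text
clock: 30.55
tool_pos: [0.4256, 0.2655, 0.0038]
tcp_rot: [3.141, -0.002, 0.881]
contact_force: [0.2, -1.1, 6.4]
opening: 0.0141
clock: 31.18
tool_pos: [0.4241, 0.2648, 0.2646]
tcp_rot: [3.141, -0.001, 0.881]
contact_force: [1.5, 0.2, -0.2]
opening: 0.0138
red
 area 46 mean [0.397 0.29 ] dir deg 49.3 len 0.096 butt [0.367 0.255] end [0.43  0.327]
brown
 area 157 mean [0.397 0.29 ] dir deg 51.0 len 0.111 butt [0.363 0.248] end [0.433 0.334]
 area 119 mean [0.366 0.088] dir deg 102.4 len 0.111 butt [0.377 0.035] end [0.353 0.144]
(array([-0.3884,  0.4029, -0.0481]), array([ 0.18, -0.72, 20.47]))
```

```bash
python3 -m handwheel '[[[-1,-0.0338,0.0422,-0.0065,0,0,0],[-1,-0.0338,0.0422,-0.0065,0,0,0],[-1,-0.0338,0.0422,-0.0065,0,0,0],[-1,-0.0338,0.0422,-0.0065,0,0,0],[-1,-0.0338,0.0422,-0.0065,0,0,0]]]'
python3 -m handwheel '[[[-1,-0.0338,0.0422,-0.0065,0,0,0],[-1,-0.0338,0.0422,-0.0065,0,0,0],[-1,-0.0338,0.0422,-0.0065,0,0,0],[-1,-0.0338,0.0422,-0.0065,0,0,0],[-1,-0.0338,0.0422,-0.0065,0,0,0]]]'
python3 -m handwheel '[[[-1,0,0,0,0,0,10.2],[-1,0,0,0,0,0,10.2],[-1,0,0,0,0,9.4,0],[-1,0,0,0,0,9.4,0],[-1,0,0,0,0,9.4,0]]]'
python3 -m handwheel '[[[-1,0,0,0,0,9.4,0],[-1,0,0,0,0,9.4,0],[-1,0,0,0,0,9.4,0],[-1,0,0,0,0,9.4,0],[-1,0,0,0,0,9.4,0]]]'
python3 -m handwheel '[[[-1,0,0,0,0,0,0],[-1,0,0,0,0,0,0]]]'
python3 - <<'E'
from h import *
s=robot.get_state(); M=R.from_euler('xyz',s['tcp_rot']).as_matrix(); b=s['tool_pos']-.006*M[:,2]-.0958*M[:,0]
print(s['joints'].round(2),M.round(3)); w=np.array([.513,-.276])-.025*M[:2,0]/M[2,0]-b[:2]
print("butt",b.round(4),"world shift",w.round(4),"tool",(M.T@[*w,0]).round(4),"down .1:",(M.T@[0,0,-.1]).round(4))
E
```

```text
clock: 31.85
tool_pos: [0.4797, -0.0014, 0.2951]
tcp_rot: [3.141, -0.001, 0.881]
contact_force: [1.4, -0.3, -0.5]
opening: 0.0135
clock: 32.48
tool_pos: [0.5349, -0.2661, 0.3275]
tcp_rot: [3.141, -0.0, 0.881]
contact_force: [1.4, -0.2, 0.6]
opening: 0.0136
clock: 33.1
tool_pos: [0.5351, -0.2645, 0.3283]
tcp_rot: [3.139, -0.498, 0.526]
contact_force: [-0.7, 0.2, -0.2]
opening: 0.014
clock: 33.72
tool_pos: [0.5344, -0.2651, 0.3279]
tcp_rot: [3.134, -1.317, 0.53]
contact_force: [0.3, 0.2, -0.6]
opening: 0.0137
clock: 33.98
tool_pos: [0.535, -0.2646, 0.3278]
tcp_rot: [3.139, -1.309, 0.527]
contact_force: [-0.1, -0.7, 0.3]
opening: 0.0137
[-1.19  0.01  1.94  1.27  1.61 -0.41] [[ 0.224  0.501  0.836]
 [ 0.13  -0.865  0.484]
 [ 0.966  0.001 -0.259]]
butt [ 0.5085 -0.28    0.2368] world shift [-0.0013  0.0007] tool [-0.0002 -0.0012 -0.0008] down .1: [-0.0966 -0.0001  0.0259]
```

```bash
python3 -m handwheel '[[[-1,-0.042,-0.001,0.0113,0,0,0],[-1,-0.042,0,0.0113,0,0,0],[-1,-0.042,0,0.0113,0,0,0],[-1,0,0,0,0,0,0]]]'
python3 -m handwheel '[[[-1,-0.015,0,0.004,0,0,0],[-1,-0.015,0,0.004,0,0,0],[-1,-0.015,0,0.004,0,0,0],[-1,0,0,0,0,0,0],[-1,0,0,0,0,0,0]]]'
python3 -c "
from h import *
s=robot.get_state();print(s['contact_force'],s['tool_pos'])
c=np.hstack([crop('scene',290,150,100,130,4),crop('top',335,150,95,130,4)])
cv2.imwrite('pics/m.png',c)
"
```

```text
clock: 34.48
tool_pos: [0.5348, -0.262, 0.1954]
tcp_rot: [-3.128, -1.31, 0.514]
contact_force: [0.9, 0.6, 0.3]
opening: 0.014
clock: 35.1
tool_pos: [0.5349, -0.2633, 0.1505]
tcp_rot: [-3.141, -1.313, 0.524]
contact_force: [0.3, -0.6, -0.7]
opening: 0.0138
[ 0.27327522 -0.5880284  -0.70201366] [ 0.53486573 -0.26334732  0.15046577]
```

View pics/m.png

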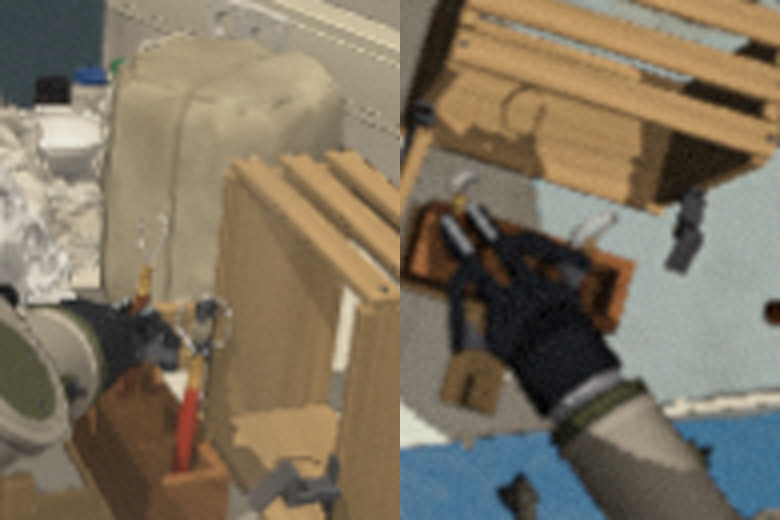

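The red tool stands in the right well, at (187,430) in the scene crop. The brown tool is in the left well, with its loop at (462,185) in the top crop. I'll release it.

```bash
python3 -m handwheel '[[[-0.7,0,0,0,0,0,0],[-0.4,0,0,0,0,0,0],[-0.35,0,0,0,0,0,0],[-0.35,0,0,-0.01,0,0,0],[-0.35,0,0,-0.02,0,0,0]]]'
python3 -m handwheel '[[[-0.35,0,0,-0.03,0,0,0],[-0.35,0,0,-0.03,0,0,0],[-0.35,0,0,-0.03,0,0,0],[-0.35,0,0,-0.03,0,0,0],[-0.35,0.05,0,0,0,0,0]]]'
python3 -m handwheel '[[[-0.35,0.06,0,0,0,0,0],[-0.35,0.05,0,0,0,-9.5,0],[-0.35,0,0,0,0,-9.5,0],[-0.35,0,0,0,0,-9.5,0],[-0.35,0,0,0,0,-9.5,0]]]'
python3 -m handwheel '[[[-0.35,0,0,0,0,-9.5,0],[-0.35,0,0,0,0,-9.5,0],[-0.35,0,0,0,0,-9.5,0],[-0.35,0,0,0,0,-8.5,0],[-0.35,0,0,0,0,0,0]]]'
python3 -c "
from h import *
s=robot.get_state();print(s['joints'].round(2))
from fit import T
P=T([.5879,-.361,-.3218],(-.207,0,.2)); print(P,todelta(P,[np.pi,0,2.82]))"
```

```text
clock: 35.83
tool_pos: [0.5092, -0.2774, 0.158]
tcp_rot: [-3.14, -1.313, 0.524]
contact_force: [-0.4, -0.4, -0.3]
opening: 0.0278
clock: 36.45
tool_pos: [0.4183, -0.3305, 0.2352]
tcp_rot: [-3.117, -1.314, 0.497]
contact_force: [0.5, -1.1, 0.4]
opening: 0.0276
clock: 37.08
tool_pos: [0.4437, -0.3162, 0.3445]
tcp_rot: [3.139, -0.643, 0.524]
contact_force: [-0.0, 0.6, -0.6]
opening: 0.0278
clock: 37.7
tool_pos: [0.4459, -0.314, 0.3433]
tcp_rot: [-3.141, -0.003, 0.528]
contact_force: [-0.5, 0.5, -0.8]
opening: 0.028
[-0.71 -0.04  1.46  0.    1.72  0.33]
[ 0.39152579 -0.29553114  0.2       ] (array([-0.038 , -0.0433,  0.1433]), array([ 1.7000e-01, -1.2000e-01, -1.3131e+02]))
```

```bash
python3 -m handwheel '[[[0.1,-0.038,-0.0433,0,0,0,0],[0.1,0,0,0,0,0,9.8],[0.1,0,0,0,0,0,9.8],[0.1,0,0,0,0,0,9.8],[0.1,0,0,0,0,0,9.8]]]'
python3 -m handwheel '[[[0.1,0,0,0,0,0,9.6],[0.1,0,0,0,0,0,0]]]'
python3 -c "
from h import *
print(todelta([.393,-.297,.034],[np.pi,0,-.322]))
c=np.hstack([crop('scene',290,150,100,130,4),crop('top',325,140,100,130,4)])
cv2.imwrite('pics/n.png',c)
"
```

```text
clock: 38.33
tool_pos: [0.3891, -0.2974, 0.3429]
tcp_rot: [-3.137, -0.004, -0.167]
contact_force: [0.4, 0.0, 0.3]
opening: 0.0472
clock: 38.58
tool_pos: [0.3892, -0.2974, 0.3429]
tcp_rot: [-3.137, -0.003, -0.328]
contact_force: [0.1, 0.2, 0.2]
opening: 0.0471
(array([ 2.600e-03, -2.000e-04,  3.089e-01]), array([-0.26, -0.17, -0.34]))
```

View pics/n.png

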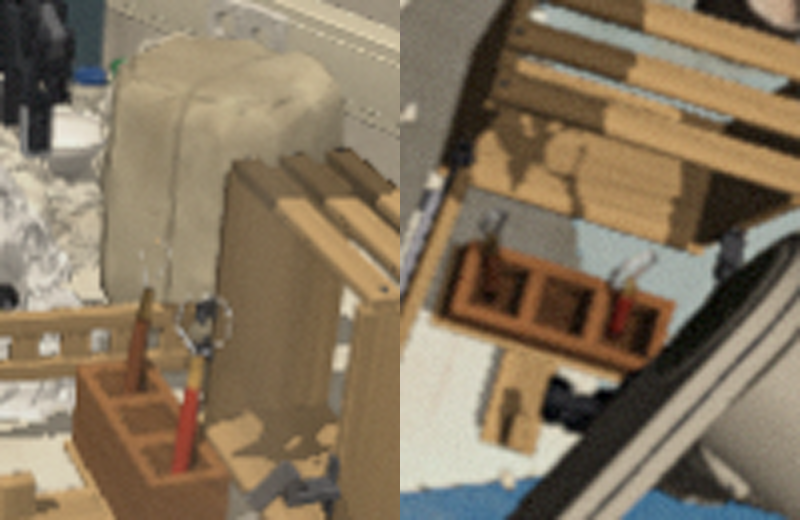

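Both tools stand in their wells: brown in the left at (490,265), red in the right at (622,315) in the top crop. I'll grip the tab and push the tray home.

```bash
python3 -m handwheel '[[[0.1,0.0026,0,0.06,0,0,0],[0.1,0,0,0.06,0,0,0],[0.1,0,0,0.06,0,0,0],[0.1,0,0,0.06,0,0,0],[0.1,0,0,0.04,0,0,0]]]' 50
python3 -m handwheel '[[[0.1,0,0,0.028,0,0,0],[0.1,0,0,0,0,0,0],[-1,0,0,0,0,0,0],[-1,0,0,0,0,0,0],[-1,0,0,0,0,0,0]]]'
python3 -m handwheel '[[[-1,0,0,0,0,0,0]]]'
```

```text
clock: 39.3
tool_pos: [0.3919, -0.2961, 0.06]
tcp_rot: [-3.137, 0.0, -0.324]
contact_force: [0.4, 0.2, -0.7]
opening: 0.0469
clock: 39.92
tool_pos: [0.3953, -0.2962, 0.0373]
tcp_rot: [-3.137, -0.005, -0.326]
contact_force: [2.9, 12.1, 7.0]
opening: 0.0151
clock: 40.05
tool_pos: [0.3953, -0.2963, 0.0373]
tcp_rot: [-3.137, -0.005, -0.326]
contact_force: [3.4, 11.0, 6.2]
opening: 0.015
```

Pushing home slowly, so the tools don't get jerked.

```bash
python3 -m handwheel '[[[-1,0.015,0,0,0,0,0],[-1,0.022,0,0,0,0,0],[-1,0.022,0,0,0,0,0],[-1,0.022,0,0,0,0,0],[-1,0.022,0,0,0,0,0]]]'
python3 -m handwheel '[[[-1,0.02,0,0,0,0,0],[-1,0.015,0,0,0,0,0],[-1,0.01,0,0,0,0,0],[-1,0.002,0,0,0,0,0],[-1,0,0,0,0,0,0]]]'
```

```text
clock: 40.67
tool_pos: [0.4933, -0.3285, 0.0374]
tcp_rot: [-3.136, -0.004, -0.325]
contact_force: [2.0, 12.6, 7.2]
opening: 0.0155
clock: 41.3
tool_pos: [0.5377, -0.3431, 0.0374]
tcp_rot: [-3.136, -0.004, -0.325]
contact_force: [3.8, 12.7, 2.0]
opening: 0.0149
```

```bash
python3 -m handwheel '[[[-1,0.004,0,0,0,0,0],[-1,0,0,0,0,0,0],[-1,0,0,0,0,0,0]]]'
python3 -m handwheel '[[[0.1,0,0,0,0,0,0],[0.1,0,0,0,0,0,0],[0.1,0,0,-0.03,0,0,0],[0.1,0,0,-0.06,0,0,0],[0.1,0,0,-0.06,0,0,0]]]'
python3 - <<'E'
from h import *
s=robot.get_state(); print(s['joints'].round(2),s['tool_pos'])
print(todelta([.4945,-.131,.22],[np.pi,0,1.135]))
E
```

```text
clock: 41.68
tool_pos: [0.5378, -0.3431, 0.0373]
tcp_rot: [-3.135, 0.004, -0.325]
contact_force: [-17.3, 21.1, 19.0]
opening: 0.0153
clock: 42.3
tool_pos: [0.5387, -0.3472, 0.1875]
tcp_rot: [-3.139, -0.003, -0.327]
contact_force: [1.7, -0.2, 0.5]
opening: 0.0465
[-0.65  0.26  1.42  0.    1.46  1.24] [ 0.53872902 -0.34722545  0.18748918]
(array([-0.1113, -0.1906, -0.0323]), array([ -0.  ,  -0.22, -83.78]))
```

```bash
python3 - <<'E'
from h import *
im=robot.grab_frame("top"); g=im.max(2); sub=g[200:235,290:325]; v,u=np.nonzero(sub<45)
n,l,st,c=cv2.connectedComponentsWithStats((sub<45).astype(np.uint8))
for i in range(1,n):
    if st[i,4]>6: print(st[i],c[i]+[290,200],p2w("top",[c[i]+[290,200]],.115).round(4))
from fit import T
p=[.5879,-.361,-.3218,-.0095,.1116]
for a in(88,92,96,100):
    th=np.radians(a);d=np.array([-np.sin(th),-np.cos(th)]);nn=np.array([-np.cos(th),np.sin(th)])
    w=T(p,(*(np.array([p[3],p[4]])+.16*d+.062*nn),.115)); print(a,w.round(4),w2p("top",w).round(1))
E
```

```text
[13 15  7  6 32] [305.875  217.5625] [[ 0.4922 -0.1292  0.115 ]]
88 [ 0.4783 -0.1474  0.115 ] [[311.5 221.8]]
92 [ 0.4859 -0.1382  0.115 ] [[308.7 219.5]]
96 [ 0.4942 -0.1295  0.115 ] [[305.9 217. ]]
100 [ 0.503  -0.1214  0.115 ] [[303.4 214.3]]
```

```bash
python3 -m handwheel '[[[0.1,-0.028,-0.0477,-0.01,0,0,0],[0.1,-0.028,-0.0477,-0.008,0,0,0],[0.1,-0.028,-0.0477,-0.008,0,0,0],[0.1,-0.029,-0.0477,-0.008,0,0,0],[0.1,0,0,0,0,0,-9.3]]]'
python3 -m handwheel '[[[0.1,0,0,0,0,0,-9.3],[0.1,0,0,0,0,0,-9.3],[0.1,0,0,0,0,0,-9.3],[0.1,0,0,0,0,0,-9.3],[0.1,0,0,0,0,0,-9.3]]]'
python3 -m handwheel '[[[0.1,0,0,0,0,0,-9.3],[0.1,0,0,0,0,0,-9.3],[0.1,0,0,0,0,0,-9.3],[0.1,0,0,0,0,0,0]]]'
python3 - <<'E'
from h import *
print(todelta([.493,-.130,.094],[np.pi,0,1.14]))
E
```

```text
clock: 42.98
tool_pos: [0.4935, -0.1272, 0.2216]
tcp_rot: [-3.139, -0.006, -0.159]
contact_force: [0.9, -0.1, -0.4]
opening: 0.047
clock: 43.6
tool_pos: [0.4935, -0.1304, 0.2205]
tcp_rot: [3.14, -0.004, 0.652]
contact_force: [-0.3, 0.8, 0.2]
opening: 0.0467
clock: 44.1
tool_pos: [0.4935, -0.1303, 0.2204]
tcp_rot: [3.138, -0.003, 1.133]
contact_force: [0.0, 0.5, 0.4]
opening: 0.047
(array([-0.0002, -0.001 ,  0.1264]), array([ 0.2 , -0.17, -0.42]))
```

```bash
python3 -m handwheel '[[[0.1,0,0,0.05,0,0,0],[0.1,0,0,0.045,0,0,0],[0.1,0,0,0.02,0,0,0],[0.1,0,0,0.012,0,0,0],[0.1,0,0,0,0,0,0]]]' 40
python3 -m handwheel '[[[-1,0,0,0,0,0,0],[-1,0,0,0,0,0,0],[-1,0,0,0,0,0,0],[-1,0,0,0,0,0,0]]]'
python3 -m handwheel '[[[-1,0,0,-0.01,0,0,0],[-1,0,0,-0.01,0,0,0],[-1,0,0,-0.008,0,0,0],[-1,0,0,0,0,0,0]]]'
```

```text
clock: 44.72
tool_pos: [0.4933, -0.1298, 0.0925]
tcp_rot: [3.14, -0.003, 1.132]
contact_force: [0.4, -0.3, -0.0]
opening: 0.047
clock: 45.22
tool_pos: [0.4932, -0.1289, 0.0943]
tcp_rot: [3.141, -0.004, 1.133]
contact_force: [-8.3, 5.8, 7.9]
opening: 0.0256
clock: 45.72
tool_pos: [0.4946, -0.1306, 0.1224]
tcp_rot: [3.136, -0.003, 1.134]
contact_force: [2.4, -2.3, -3.2]
opening: 0.0256
```

```bash
python3 -m handwheel '[[[-1,-0.0225,-0.0069,0,0,0,-8],[-1,-0.0225,-0.0069,0,0,0,-8],[-1,-0.0225,-0.0069,0,0,0,-8],[-1,0,0,0,0,0,0]]]'
python3 -m handwheel '[[[-1,-0.0225,-0.0069,0,0,0,-8],[-1,-0.0225,-0.0069,0,0,0,-8],[-1,-0.0225,-0.0069,0,0,0,-8],[-1,-0.0225,-0.0069,0,0,0,-8],[-1,0,0,0,0,0,0]]]'
```

```text
clock: 46.22
tool_pos: [0.4559, -0.1904, 0.122]
tcp_rot: [3.133, 0.001, 1.553]
contact_force: [9.1, -3.4, -3.5]
opening: 0.0259
clock: 46.85
tool_pos: [0.4477, -0.282, 0.1218]
tcp_rot: [3.132, 0.005, 2.112]
contact_force: [14.4, 2.3, -4.5]
opening: 0.0255
```

```bash
python3 -m handwheel '[[[-1,-0.0225,-0.0069,0,0,0,-8],[-1,-0.0225,-0.0069,0,0,0,-8],[-1,-0.0225,-0.0069,0,0,0,-8],[-1,0,0,0,0,0,0]]]'
python3 - <<'E'
from h import *
print(todelta([.507,-.382,.122],[np.pi,0,2.82]))
E
```

```text
clock: 47.35
tool_pos: [0.4739, -0.3456, 0.1211]
tcp_rot: [3.135, 0.006, 2.532]
contact_force: [11.8, 4.9, -1.0]
opening: 0.0255
(array([-0.048 , -0.0109, -0.0007]), array([  0.35,   0.41, -16.51]))
```

```bash
python3 -m handwheel '[[[-1,-0.0225,-0.0069,0,0,0,-8],[-1,-0.0225,-0.0069,0,0,0,-8],[-1,0,0,0,0,0,0]]]'
python3 - <<'E'
from h import *
print(todelta([.507,-.382,.122],[np.pi,0,2.82]))
E
```

```text
clock: 47.72
tool_pos: [0.5046, -0.3799, 0.1206]
tcp_rot: [3.136, 0.005, 2.811]
contact_force: [8.1, 4.5, 0.6]
opening: 0.0255
(array([-0.003 , -0.0012, -0.0014]), array([ 0.3 ,  0.32, -0.49]))
```

```bash
python3 -m handwheel '[[[-1,-0.003,-0.001,0,0,0,0],[-1,-0.002,0,0,0,0,0],[-1,0,0,0,0,0,0]]]'
python3 -m handwheel '[[[-1,0,0,0.01,0,0,0],[-1,0,0,0.01,0,0,0],[-1,0,0,0.006,0,0,0],[-1,0,0,0,0,0,0]]]'
```

```text
clock: 48.1
tool_pos: [0.5058, -0.381, 0.1195]
tcp_rot: [3.136, -0.001, 2.809]
contact_force: [-2.6, 7.5, 1.2]
opening: 0.0257
clock: 48.6
tool_pos: [0.5061, -0.3833, 0.0956]
tcp_rot: [3.139, 0.002, 2.809]
contact_force: [-6.7, 4.3, 9.7]
opening: 0.0258
```

```bash
python3 -m handwheel '[[[-1,0,0,0.002,0,0,0],[-1,0,0,0,0,0,0],[-0.3,0,0,0,0,0,0],[0.2,0,0,0,0,0,0],[0.2,0,0,0,0,0,0]]]'
python3 -m handwheel '[[[0.2,0,0,-0.03,0,0,0],[0.2,0,0,-0.06,0,0,0],[0.2,0,0,-0.06,0,0,0],[0.2,0.05,0.03,0,0,0,0],[0.2,0.05,0.03,0,0,0,0]]]'
python3 -m handwheel '[[[0.2,0.03,0.05,0,0,0,0],[0.2,0.03,0.05,0,0,0,0],[0.2,0.02,0.05,0,0,0,0],[0.2,0,0.05,0,0,0,0],[0.2,0,0,0,0,0,0]]]'
python3 -c "
from h import *
c=np.hstack([crop('scene',330,180,95,120,4),crop('top',330,125,105,120,4)])
cv2.imwrite('pics/o.png',c)
im=robot.grab_frame('scene')[235:285,325:360].max(2); n,l,st,ce=cv2.connectedComponentsWithStats((im<50).astype(np.uint8))
print([ (st[i,4],ce[i]+[325,235]) for i in range(1,n) if st[i,4]>5], w2p('scene',[.5048,-.3843,.115]))
im=robot.grab_frame('top')[195:230,365:400].max(2); n,l,st,ce=cv2.connectedComponentsWithStats((im<50).astype(np.uint8))
print([ (st[i,4],ce[i]+[365,195]) for i in range(1,n) if st[i,4]>5], w2p('top',[.5048,-.3843,.115]))
"
```

```text
clock: 49.22
tool_pos: [0.5062, -0.3829, 0.0919]
tcp_rot: [3.139, 0.002, 2.809]
contact_force: [-0.1, -0.2, 0.6]
opening: 0.0515
clock: 49.85
tool_pos: [0.4307, -0.2937, 0.2432]
tcp_rot: [3.14, 0.004, 2.809]
contact_force: [0.3, 0.3, 1.2]
opening: 0.0513
clock: 50.48
tool_pos: [0.421, -0.0759, 0.2428]
tcp_rot: [3.138, 0.003, 2.814]
contact_force: [0.3, 0.6, -0.4]
opening: 0.0512
[] [[341.47680543 257.39237774]]
[(np.int32(35), array([382.54285714, 212.2       ]))] [[383.38674076 212.6521866 ]]
```

View pics/o.png

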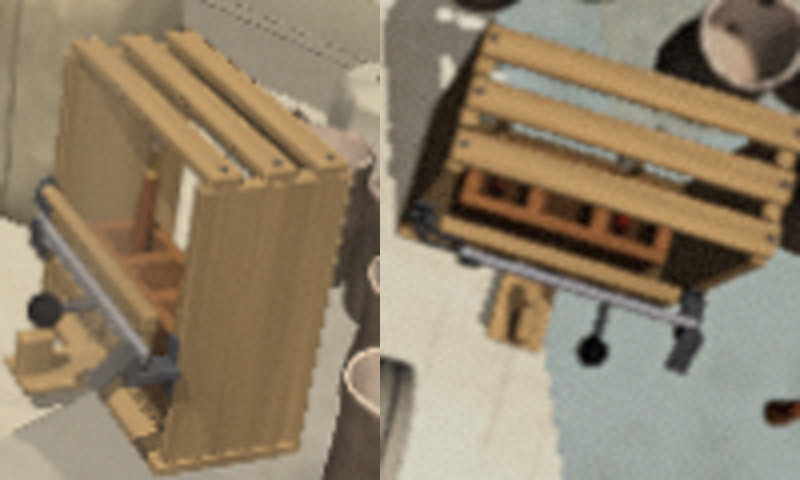

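The knob is at (45,310) in the left crop, which is frame pixel (341.3,257.5). At the start it was (341.4,257.6). In the top view it is at (382.5,212.2) against (383,212.4), so the gate is shut and the bar is level. The tab is back in place and both tools stand in their wells. Handing in.

```bash
python3 -m handwheel '[[[0.2,0,0,0,0,0,0],[0.2,0,0,0,0,0,0],[0.2,0,0,0,0,0,0]]]'; python3 -c "
from cell import robot
print(robot.job_done())"
```

```text
clock: 51.05
tool_pos: [0.4204, -0.0792, 0.2426]
tcp_rot: [3.139, 0.002, 2.808]
contact_force: [0.3, 0.1, -0.6]
opening: 0.0511
the job is handed in; nothing more can be done
None
```

The job is done and handed in at about 51 s; the hand-in gave no verdict. I lifted the drop bar and opened the gate to about 1.67 rad, then pulled the tray out about 150 mm. I stood the red tool (loop_c) in the right well and the brown one (loop_b) in the left well, both handle down. Then I pushed the tray home to its stop, closed the gate by the knob with the bar held up, and let the bar down behind its catch. No ochre tool (loop_a) lay on the table. The only similar thing was about 170 mm of solid wood with no loop, so I took it for the modelling stick.

**Last checks:**
- **Gate and bar:** the knob is within 0.5 px of its starting place in both cameras, so the gate is shut and the bar level.
- **Tray:** the tab is back where it began.
- **Tools:** both were clearly upright in their wells before the tray went in. In the final picture the brown tool still stands, but only a speck of the red handle shows under the roof, so I saw that one less well.
- **Other things on the table:** the needle had moved at most about 4 mm when last measured, before the tray was pushed in. I did not measure the others; the arm stayed clear of them.
- **Robot:** it was clear of everything, with a contact-force reading under 1 N.

No final check failed. One grip had to be redone: the first one on the knob was about 8 mm too high.

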